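# Strip the clay extruder and pack its nozzles away

## Robot

A 6-joint arm with a two-finger parallel gripper is mounted at the origin on a cart in front of the work surface, level with it; the furniture and walls round the work are solid. World frame = base frame: x ahead of the robot, y to its left, z up, the work surface at z = 0. Lengths are in m, angles in rad, forces in N, time in s.
With the tool pointing down it reaches from about 0.375 to 0.9 m from the base axis. Payload 3.1 kg.
Tool frame: the origin (TCP) lies midway between the tips of the shut fingers; the grasp point (between the pads) lies 19 mm behind it (manip.hold_point_z is the distance from the TCP to the grasp point, in m); x points along the fingers, y is the direction in which the jaws open and shut, and the axes are right-handed (so a half turn about x gives the same grasp; the last joint's range is limited). The gripper opens to 85 mm and grips with 20 to 120 N. Pads are 22 mm wide; open, the fingers measure 114 mm over their backs; the gripper's body (76 mm by 85 mm) begins 54 mm behind the grasp point. The pads swing forward as they close: fully open they stand 13 mm farther back than shut.
Start: joints at [1.052, 0.527, 1.433, -0, 1.181, -0.178], TCP at [0.208, 0.589, 0.231] pointing down, gripper open.
Joint ranges: [-3.08, 3.08], [-0.75, 2.2], [0.22, 2.44], [-1.43, 4.57], [0, 2.65], [-2.85, 2.85]. Speed limits (rad/s): [2.79, 2.79, 3.14, 3.14, 3.14, 3.14].

## Interface

Orientations are given as a unit quaternion [x, y, z, w].
In Python, from station import manip, snapshot gives the robot as it stands.
- The arm moves only by the shell command python3 -m crank 'ROWS' [FORCE]. ROWS is JSON, a list of rows, each a list of 5 numbers: the finger opening in m, from 0 to 0.0854, then the shift along the tool's x, y, z in m, then the turn about the tool's x in rad. In form: [[grip, tx, ty, tz, yaw], ...]. A call has 1 to 5 rows; each row shifts and turns the commanded pose from where the row before left it, along the tool's axes as they then stand; what a row does not reach is not made up. A row lasts 1/10 s, in which the tool goes at most 50 mm and 8.59 degrees, less where a joint would pass 70% of its speed; a pose out of reach is approached as far as the arm can. A call is refused whole if a number of a shift passes 0.05 or a number of a turn 0.15, either way. A call with a gripper value outside its range is refused whole. The fingers move at their own pace and stop on an object; FORCE is the grip in N (left out, the last holds). Time passes only in rows, so rows that do not move let the fingers close. It gives the time, the measured TCP pose, the force and the opening at its end, in the units of the state.
- manip.sense(): the state, without advancing time (a new reading comes with each control period).
- snapshot(name): name is "scene" or "top"; returns a dict with "image" (384x512x3 uint8, blue, green, red), "range_z" (384x512 float32, m along the optical axis (not along the pixel's ray), 0 where there is no reading), "vertical_fov" (degrees; the focal length in pixels is half the picture's height over the tangent of half this angle, whatever the lens; pixels are square), "cx", "cy" (the principal point, pixels), "extrinsics" (4x4, takes a point from world to camera coordinates). Camera axes: x right, y up, looking along -z (the intrinsics and any distortion apply to the point x, -y, -z); pixel columns grow to the right and rows downward; lengths in m; the calibration is good to about 2 mm. A picture is of the moment at which its call begins.
- manip.sign_off(): hands the job in, once; it reports no verdict.
The state is a dict: "t": time; "q": joint angles; "qd": joint speeds; "tau": joint torques, N m; "tcp_pos": TCP position; "tool_rot": TCP orientation; "force": force on the tool from outside, world axes, zero at the start; "ft_torque": the same for the moment, N m; "finger_gap": opening from 0.0 (shut) to 1.0 (fully open).
Only numpy, scipy, OpenCV 4.12 (cv2) and the standard library are available. Lean on these libraries where they do the work, as an engineer would, in place of code of your own. Each camera call takes 0.05 s, during which the arm holds its last target.

## Task

Put the extruder away for the day: slip the palette knife's blade into the notch under the stiff lid of the wooden nozzle case and lever the lid open with it, and lay the knife back flat on the ware board. Unscrew the hexagonal cap from the extruder's nose (anticlockwise, taking fresh grips, without forcing the thread), lift it off over the spout and set it open side down on the ware board, so that the barrel can dry. Stand the nozzle that was under the cap and every loose nozzle upright on the floor of the case, shut the lid fully, and leave the cup, beaker and stamp that stand round about where they are.

Things in the scene. Friction and masses are not known exactly. Their poses are not given: they have to be found in the camera images.
- extruder: clay extruder barrel standing nose up in a wooden block (120 x 120 mm) fixed to the worktop. Origin: on the barrel's axis at the worktop; z up. Barrel 64 mm wide at most up to 118 mm height; above it the threaded nose, 59 mm over the thread, up to 148 mm
- nose_rim (a point): centre of the rim of the extruder's nose, 148 mm above the worktop; the fitted nozzle's flange lies on this rim, its foot 4 mm down in the bore. The nose has a coarse right-hand thread: the cap comes off anticlockwise seen from above, rises 14 mm a turn and is free after about 0.8 of a turn (5.0 rad, 11 mm higher); then lift it 50 mm more to clear the spout
- cap_mid (a point): hexagonal steel screw cap on the nose, 68 mm across flats (78.5 over corners), 33 mm tall, open below; the nozzle's spout rises 40 mm through a 42 mm hole in its 5 mm thick top. Point: on its axis, half-way up (16.5 mm above its underside), 141.5 mm above the worktop when screwed home; x points square to one of its six flats (the others every 60 degrees), z up. 0.16 kg
- fitted_nozzle_mid (a point): nozzle under the cap on the extruder's nose, round spout 28 mm wide, steel, 54 mm tall in all: round foot 38 mm wide and 4 mm high, flange 47 mm wide and 5 mm thick above it, then the spout, 45 mm high. Point: on its axis, half-way up (27 mm above its underside); z up the spout. Held by nothing once the cap is off
- square_nozzle_mid (a point): loose nozzle with a square spout 24 x 24 mm, sides along its x and y, standing on the worktop, steel, 54 mm tall in all: round foot 38 mm wide and 4 mm high, flange 47 mm wide and 5 mm thick above it, then the spout, 45 mm high. Point: on its axis, half-way up (27 mm above its underside); z up the spout. May be absent
- slot_nozzle_mid (a point): loose nozzle with a flat spout 34 mm (along its x) by 16 mm (along its y), standing on the worktop, steel, 54 mm tall in all: round foot 38 mm wide and 4 mm high, flange 47 mm wide and 5 mm thick above it, then the spout, 45 mm high. Point: on its axis, half-way up (27 mm above its underside); z up the spout. May be absent
- small_nozzle_mid (a point): loose nozzle with a round spout 20 mm wide, standing on the worktop, steel, 54 mm tall in all: round foot 38 mm wide and 4 mm high, flange 47 mm wide and 5 mm thick above it, then the spout, 45 mm high. Point: on its axis, half-way up (27 mm above its underside); z up the spout. May be absent
- nozzle_case: wooden nozzle case, fixed, 170 (its x) x 190 (its y) mm, base 40 mm high with lid 34 mm more; walls, floor and lid top 6 mm thick, one open space inside 158 x 178 mm, 62 mm high when shut. Origin: centre of its underside; x points from the front (notch) to the back (hinge), z up
- case_notch (a point): middle of the notch in the top of the case's front wall, at the wall's outer face: a slot 80 mm wide (along the case's y) and 9 mm high, from 31 to 40 mm above the worktop, straight under the lid's front edge; a blade enters along the case's x
- case_hinge (a point): middle of the lid's hinge line on the case's back edge, 40 mm above the worktop; the line runs along the case's y
- lid_edge (a point): middle of the lower outer edge of the lid's front wall, 170 mm from the hinge line
- case_lid (a joint): angle of the lid in rad: 0 shut, 1.6 fully open (its stop). The hinge is stiff: the lid stays at any angle and needs about 2 N at the front edge to lift or push it
- ware_board: plywood board lying on the worktop, fixed, 220 (its x) x 200 (its y) x 14 mm. Origin: centre of its underside; the knife lies on its +y half at the start, the -y half is bare
- knife_grip (a point): palette knife: dark wooden handle 105 mm long, 18 mm wide, 20 mm high and a flat steel blade 24 mm wide, 2.5 mm thick, 60 mm long, at half the handle's height. Point: in the middle of the handle, 10 mm above its underside as it lies flat; x points along the blade to its tip, z up. 0.07 kg
- knife_tip (a point): tip of the knife's blade, 110 mm from the point knife_grip along the knife's x
- bisque_cup: bystander: pale cup 66 mm wide, 74 mm tall, near the front edge; leave it
- slip_beaker: bystander: grey beaker 69 mm wide, 92 mm tall, behind the work; leave it
- stamp: bystander: pale plaster stamp 42 mm wide, 52 mm tall, behind the ware board; leave it
Not all that is in view belongs to the job. Leave any green or pink look-alike of the part that bears slot_nozzle_mid alone.

How it is judged:
By the outcome, as a careful person would: the job done as asked, in the order asked, and still so for the second after the job is handed in, with the robot touching nothing.
Of square_nozzle, slot_nozzle, small_nozzle only 1 to 3 are there at a start; the rules pass over those that are not, and their reading is None.
At some moment in a run one of square_nozzle, slot_nozzle, small_nozzle may be knocked a few centimetres aside while the robot is not near it.
Once in a run the grip may slacken for a moment while it holds something.
It also fails if it takes over 210 s, if anything falls off the work surface, if the arm or the gripper's body presses on something with over 40 N, if the wrist force passes 120 N, or if a joint passes its speed limit or range.

## Working session

There is one attempt and no reset: what is moved stays moved. The work goes in short steps, Python scripts to look and compute and a shell command to move; the robot and the scene stay as the last step left them, time stands still between calls to the robot, and variables do not carry over. Pictures are saved under pics/ and viewed, and the job is handed in when it is done.

```bash
ls -la; mkdir -p pics; cat > h.py <<'E'
import numpy as np, cv2
from station import manip, snapshot
def shot(name,fn=None):
    s=snapshot(name)
    if fn: cv2.imwrite('pics/'+fn,s['image'])
    return s
def cloud(s):
    H,W=s['range_z'].shape
    f=H/2/np.tan(np.radians(s['vertical_fov'])/2)
    u,v=np.meshgrid(np.arange(W),np.arange(H))
    d=s['range_z']
    p=np.stack([(u-s['cx'])/f*d,-(v-s['cy'])/f*d,-d],-1)
    E=np.array(s['extrinsics']); 
    w=(p-E[:3,3])@E[:3,:3]
    w[d==0]=np.nan
    return w
E
python3 - <<'E'
from h import *
for n in ('scene','top'):
    s=shot(n,n+'0.png'); np.savez('pics/'+n+'0.npz',**{k:np.array(v) for k,v in s.items()})
    print({k:s[k] for k in s if k not in('image','range_z')})
    w=cloud(s);print(np.nanpercentile(w[...,2],[1,20,50,80,99]))
print(manip.sense()); print(manip.hold_point_z, [a for a in dir(manip) if a[0]!='_'])
E
```

```text
total 12
drwxr-xr-x  3 agent agent 4096 Dec  6 20:34 .
drwxr-xr-x 23 root  root  4096 Dec  6 20:34 ..
drwxr-xr-x  2 agent agent 4096 Dec  6 20:34 pics
{'vertical_fov': 46.562222719541445, 'cx': 258.2291162850314, 'cy': 190.80358974279903, 'extrinsics': array([[ 0.56055041, -0.82808226, -0.00793792, -0.33927852],
       [ 0.50600278,  0.33490701,  0.79485752, -0.36468532],
       [-0.65554895, -0.44957432,  0.60674419, -1.15384789],
       [ 0.        ,  0.        ,  0.        ,  1.        ]])}
[-0.80342418 -0.02933758  0.00423279  0.07084299  0.39394735]
{'vertical_fov': 48.41968489348022, 'cx': 258.5571034516276, 'cy': 189.97986187435987, 'extrinsics': array([[-1.02319774e-03, -9.99997710e-01, -1.87966563e-03,
        -4.37594191e-02],
       [ 9.85658738e-01, -1.32571223e-03,  1.68745648e-01,
        -5.54284926e-01],
       [-1.68747754e-01, -1.68004869e-03,  9.85657838e-01,
        -1.38291732e+00],
       [ 0.00000000e+00,  0.00000000e+00,  0.00000000e+00,
         1.00000000e+00]])}
[-8.10957242e-01 -7.90135184e-01  6.02568284e-04  2.92847648e-02
  5.32843424e-01]
{'t': 0.1, 'q': array([ 1.05250507e+00,  5.28386128e-01,  1.43376237e+00, -3.44033314e-06,
        1.18143156e+00, -1.78505083e-01]), 'qd': array([ 0.00036864, -0.00079283, -0.00287168, -0.00110005,  0.00227057,
       -0.00112291]), 'tau': array([ 3.36239495e-06, -4.43304241e+01, -1.78585964e+01, -2.94690335e-04,
        3.87227250e-03, -7.47059886e-06]), 'tcp_pos': array([0.20795429, 0.58870431, 0.2304273 ]), 'tool_rot': array([ 0.11889414,  0.69716502, -0.12021578,  0.69668737]), 'force': array([-0.63514377,  0.47806884, -0.29265092]), 'ft_torque': array([-0.04371506,  0.00776935,  0.00586217]), 'finger_gap': 0.9964262782345302}
0.0187 ['PlanningError', 'hold_point_z', 'sense', 'sign_off']
```

View pics/scene0.png

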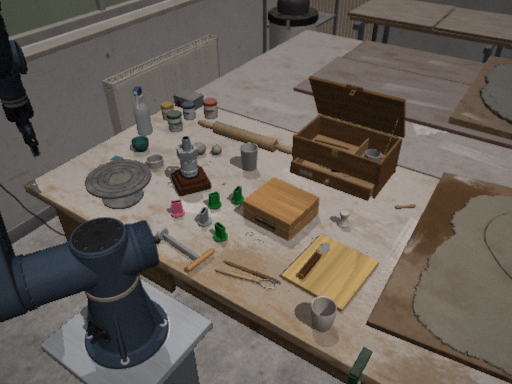

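View pics/top0.png

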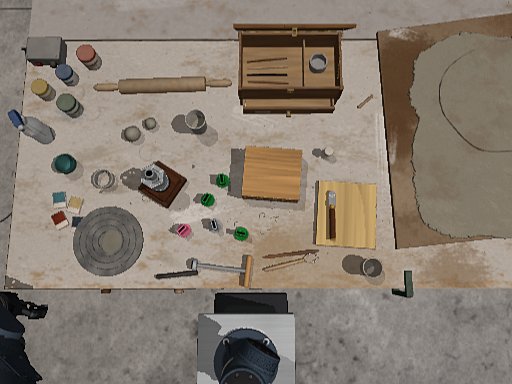

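```bash
python3 - <<'E'
import cv2
s=cv2.imread('pics/scene0.png');t=cv2.imread('pics/top0.png')
cv2.imwrite('pics/z1.png',cv2.resize(s[120:260,120:320],None,fx=4,fy=4,interpolation=2))
cv2.imwrite('pics/z2.png',cv2.resize(t[130:280,120:280],None,fx=4,fy=4,interpolation=2))
E
```

```text
(no output)
```

View pics/z1.png

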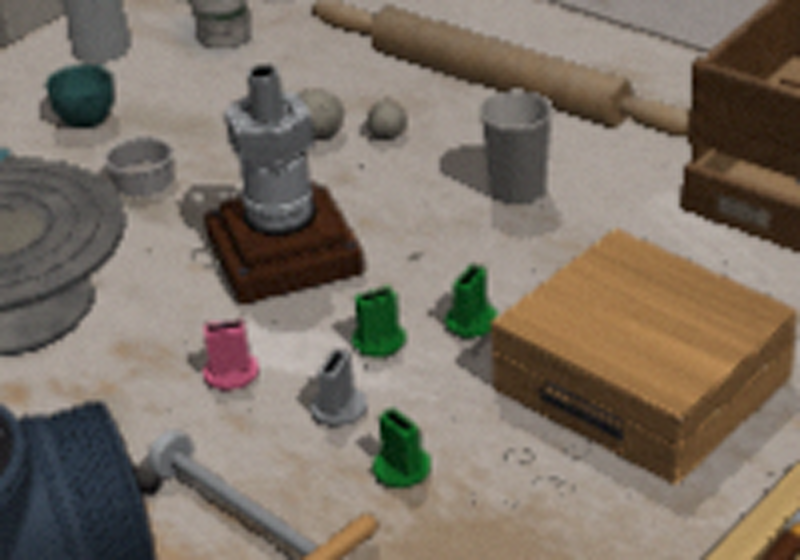

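View pics/z2.png

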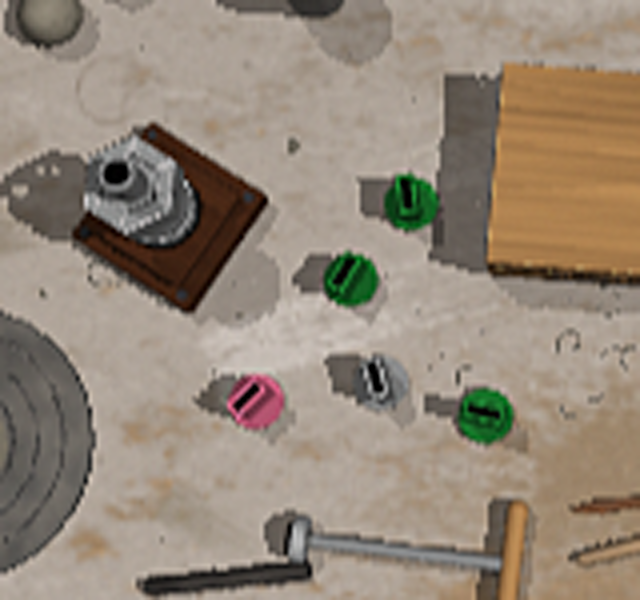

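```bash
python3 - <<'E'
from h import *
st=manip.sense()
for n in ('scene','top'):
    s=dict(np.load(f'pics/{n}0.npz')); w=cloud(s); im=s['image'].astype(int)
    print(n)
    def stat(name,m):
        p=w[m]; 
        if len(p)<5: print(name,len(p));return
        (c,sz,a)=cv2.minAreaRect(p[:,:2].astype(np.float32))
        print(name,len(p),'med',np.median(p,0).round(4),'rect',np.round(c,4),np.round(sz,4),round(a,1),'zr',np.percentile(p[:,2],[2,98]).round(4))
    x,y,z=w[...,0],w[...,1],w[...,2]
    hsv=cv2.cvtColor(s['image'],cv2.COLOR_BGR2HSV)
    stat('table',(abs(z)<.02)&(x>.4)&(x<.6)&(abs(y)<.3))
    # case top
    stat('casetop',(abs(z-.074)<.006)&(x>.45)&(x<.75)&(y>-.25)&(y<.1))
    stat('board',(abs(z-.014)<.005)&(hsv[...,1]>80)&(y<-.2)&(y>-.5)&(x>.3)&(x<.65))
    stat('knife',(z>.018)&(z<.05)&(y<-.2)&(y>-.5)&(x>.38)&(x<.6))
    stat('extr_hi',(z>.15)&(z<.17)&(y>.2)&(y<.5)&(x>.4)&(x<.75))
    stat('spout',(z>.172)&(z<.25)&(y>.2)&(y<.5)&(x>.4)&(x<.75))
    stat('block',(z>.02)&(z<.07)&(y>.15)&(y<.5)&(x>.4)&(x<.75))
    # blobs above table
    m=((z>.012)&(z<.3)&(x>.3)&(x<.8)&(abs(y)<.6)).astype(np.uint8)
    k,l,stt,cc=cv2.connectedComponentsWithStats(m)
    for i in range(1,k):
        if stt[i,4]>25:
            stat(f'blob {cc[i].round(0)} col {np.median(s["image"][l==i],0)}',l==i)
E
```

```text
scene
table 5716 med [ 0.485  -0.0395  0.002 ] rect [ 0.5 -0. ] [0.6    0.1999] 90.0 zr [-0.003   0.0179]
casetop 1954 med [ 0.6029 -0.094   0.0753] rect [ 0.6111 -0.088 ] [0.1932 0.1785] 85.1 zr [0.0698 0.0791]
board 3429 med [ 0.4672 -0.353   0.0151] rect [ 0.494  -0.3501] [0.2751 0.3196] 4.1 zr [0.0106 0.0185]
knife 613 med [ 0.4744 -0.2971  0.0223] rect [ 0.4895 -0.3691] [0.2181 0.2623] 0.4 zr [0.0181 0.0373]
extr_hi 190 med [0.5724 0.2779 0.1583] rect [0.5803 0.2847] [0.0735 0.0683] 54.7 zr [0.1509 0.1677]
spout 76 med [0.5762 0.282  0.1918] rect [0.5812 0.2857] [0.0299 0.0261] 27.4 zr [0.1734 0.2014]
block 817 med [0.5579 0.2604 0.037 ] rect [0.5348 0.3407] [0.3676 0.2768] 48.8 zr [0.0209 0.0643]
blob [190. 167.] col [61. 63. 67.] 1377 med [0.5663 0.2699 0.0504] rect [0.6338 0.3366] [0.2962 0.1408] 43.7 zr [0.0145 0.1968]
blob [144. 145.] col [46. 47. 26.] 71 med [0.6416 0.5909 0.0341] rect [0.6468 0.5905] [0.017  0.0551] 87.3 zr [0.0143 0.0498]
blob [216. 149.] col [ 85.5  94.  100. ] 52 med [0.7887 0.3321 0.0268] rect [0.7884 0.335 ] [0.0206 0.0369] 0.6 zr [0.0134 0.0398]
blo
[... 4203 characters left out ...]
 0.0385] 42.2 zr [0.0132 0.0584]
blob [241. 233.] col [31.  86.5 19. ] 68 med [0.4117 0.0136 0.0527] rect [0.4122 0.0144] [0.0292 0.0369] 14.1 zr [0.0121 0.0603]
blob [248. 261.] col [ 71.  118.5 163.5] 72 med [ 0.3198 -0.0094  0.0265] rect [ 0.3209 -0.0103] [0.0177 0.0438] 83.0 zr [0.0189 0.0319]
blob [372. 262.] col [58.  64.5 71. ] 126 med [ 0.3161 -0.4221  0.055 ] rect [ 0.3159 -0.4058] [0.0639 0.0317] 89.9 zr [0.0142 0.078 ]
blob [206. 265.] col [115. 120. 125.] 158 med [0.3069 0.1395 0.0256] rect [0.3148 0.1062] [0.145  0.0294] 89.7 zr [0.0167 0.0402]
blob [282. 265.] col [102.5 136.5 167. ] 34 med [ 0.3066 -0.1204  0.0147] rect [ 0.3086 -0.1237] [0.0095 0.0653] 13.8 zr [0.0123 0.0172]
```

```bash
cat >> h.py <<'E'
from scipy.spatial.transform import Rotation as R
def plan(x,y,z=None,ang=None):
    """ang: desired world angle of tool y axis (mod 180)"""
    s=manip.sense(); r=R.from_quat(s['tool_rot']).as_matrix(); p=s['tcp_pos']
    d=np.array([x,y,p[2] if z is None else z])-p
    print('t',round(s['t'],2),'tcp',p.round(4),'yang',np.degrees(np.arctan2(r[1,1],r[0,1])).round(2),'tilt',np.degrees(np.arccos(-r[2,0])).round(2),'q',s['q'].round(3),'F',s['force'].round(1),'gap',round(s['finger_gap']*.0854,4))
    print('tool shift now',(r.T@d).round(4))
    if ang is not None:
        a=np.arctan2(r[1,1],r[0,1]); e=(np.radians(ang)-a+np.pi/2)%np.pi-np.pi/2
        print('yaw needed (about tool x)',(-e).round(4),' alt',(-e+np.sign(e)*np.pi).round(4))
        rr=R.from_rotvec([0,0,e]).as_matrix()@r
        print('shift after yaw',(rr.T@d).round(4))
E
python3 - <<'E'
from h import *
for n in ('scene','top'):
    s=dict(np.load(f'pics/{n}0.npz')); w=cloud(s); x,y,z=w[...,0],w[...,1],w[...,2]
    hsv=cv2.cvtColor(s['image'],cv2.COLOR_BGR2HSV); im=s['image'].astype(int)
    reg=(y<-.24)&(y>-.44)&(x>.38)&(x<.58)
    k=reg&(z>.022)&(z<.06)
    # wood: dark ; blade: grey
    dark=reg&(im.max(-1)<115)&(im[...,2]-im[...,0]>15)
    grey=reg&(hsv[...,1]<50)&(im.max(-1)>60)&(z>.016)
    for nm,m in (('z>22',k),('dark',dark),('grey',grey)):
        p=w[m]; c,sz,a=cv2.minAreaRect(p[:,:2].astype(np.float32)); 
        mu=p[:,:2].mean(0);U,S,V=np.linalg.svd(p[:,:2]-mu);print(n,nm,len(p),np.round(c,4),np.round(sz,4),round(a,1),'pca',np.degrees(np.arctan2(*V[0][::-1])).round(1),mu.round(4),'z',np.percentile(p[:,2],[5,50,95]).round(4))
    # chest front
    m=(x>.72)&(y<.1)&(y>-.25)&(z>.02); print('chest min x',np.nanpercentile(x[m],[0.5,5]), )
cv2.imwrite('pics/z3.png',cv2.resize(cv2.imread('pics/top0.png')[170:260,305:390],None,fx=7,fy=7,interpolation=2))
plan(0.48,-.3,.2,90)
E
```

```text
scene z>22 304 [ 0.5051 -0.3091] [0.1012 0.2203] 56.4 pca 178.9 [ 0.47   -0.2917] z [0.0238 0.0311 0.0368]
scene dark 260 [ 0.4599 -0.3537] [0.1703 0.144 ] 87.5 pca -170.8 [ 0.44   -0.2925] z [0.014  0.0315 0.0371]
scene grey 75 [ 0.5288 -0.2896] [0.0506 0.0236] 1.1 pca -174.5 [ 0.5328 -0.2908] z [0.0233 0.0259 0.0295]
chest min x [0.83268205 0.8396069 ]
top z>22 292 [ 0.4797 -0.3428] [0.1776 0.1821] 83.7 pca 179.2 [ 0.4785 -0.2928] z [0.0225 0.0299 0.0375]
top dark 355 [ 0.4855 -0.2717] [0.1874 0.0575] 5.5 pca -173.3 [ 0.4612 -0.2814] z [0.0101 0.02   0.037 ]
top grey 87 [ 0.5289 -0.2905] [0.0515 0.0229] 2.2 pca -179.5 [ 0.5311 -0.2905] z [0.0201 0.0251 0.0302]
chest min x [0.8344738  0.83868247]
t 0.1 tcp [0.208  0.5887 0.2304] yang 70.53 tilt 0.11 q [ 1.053  0.528  1.434 -0.     1.181 -0.179] F [-0.6  0.5 -0.3] gap 0.0851
tool shift now [ 0.0317 -0.7472  0.5527]
yaw needed (about tool x) -0.3398  alt 2.8018
shift after yaw [ 0.0321 -0.8886  0.2721]
```

View pics/z3.png

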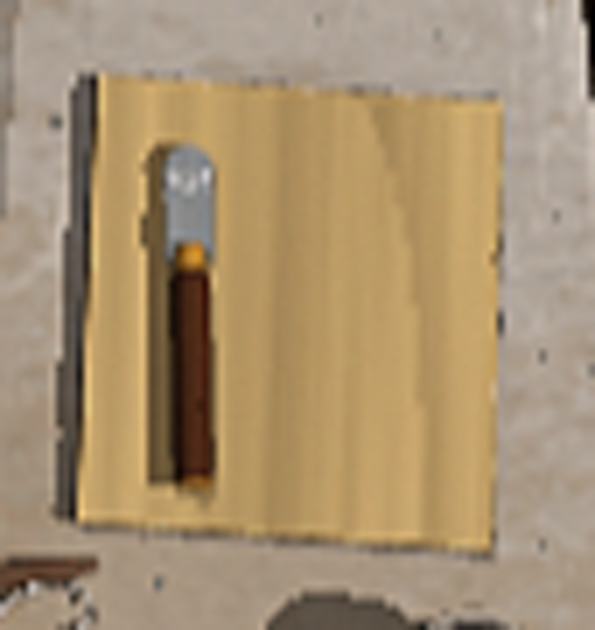

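```bash
python3 - <<'E'
from h import *
for n in ('scene','top'):
    s=dict(np.load(f'pics/{n}0.npz')); w=cloud(s); x,y,z=w[...,0],w[...,1],w[...,2]
    reg=(y<-.26)&(y>-.32)&(x>.36)&(x<.58)
    for nm,m in (('handle',reg&(z>.029)&(z<.06)),('all',reg&(z>.020)&(z<.06))):
        p=w[m]; c,sz,a=cv2.minAreaRect(p[:,:2].astype(np.float32)); 
        mu=p[:,:2].mean(0);U,S,V=np.linalg.svd(p[:,:2]-mu);print(n,nm,len(p),np.round(c,4),np.round(sz,4),round(a,1),'pca',np.degrees(np.arctan2(*V[0][::-1])).round(1),mu.round(4),'xr',p[:,0].min().round(4),p[:,0].max().round(4))
E
```

```text
scene handle 187 [ 0.4719 -0.291 ] [0.0196 0.1619] 88.7 pca 178.8 [ 0.4501 -0.2908] xr 0.391 0.5529
scene all 322 [ 0.4814 -0.2974] [0.1962 0.0389] 0.3 pca -180.0 [ 0.4682 -0.2916] xr 0.3833 0.5795
top handle 162 [ 0.4725 -0.2873] [0.0205 0.1558] 88.3 pca 179.4 [ 0.4545 -0.2892] xr 0.3945 0.55
top all 298 [ 0.4857 -0.2944] [0.0573 0.1832] 84.5 pca 178.8 [ 0.4806 -0.2899] xr 0.3945 0.5789
```

```bash
python3 -m crank '[[0.0854,0,-0.02,0.04,-0.15],[0.0854,0,-0.02,0.04,-0.15],[0.0854,0,-0.03,0.03,-0.022],[0.0854,0,-0.045,0.02,0],[0.0854,0,-0.045,0.02,0]]'; python3 -c "
from h import *
plan(.473,-.291,.1,89)"
```

```text
t: 0.6
tcp_pos: [0.341, 0.407, 0.2308]
tool_rot: [0.008, 0.707, -0.008, 0.707]
force: [0.8, -0.7, 0.7]
finger_gap: 0.997
t 0.6 tcp [0.341  0.407  0.2308] yang 88.73 tilt 0.03 q [ 0.663  0.402  1.668 -0.     1.072 -0.886] F [ 0.8 -0.7  0.7] gap 0.0852
tool shift now [ 0.1311 -0.6949  0.1475]
yaw needed (about tool x) -0.0047  alt 3.1369
shift after yaw [ 0.1311 -0.6955  0.1442]
```

```bash
python3 -m crank '[[0.0854,0,-0.045,0.02,0],[0.0854,0,-0.045,0.02,0],[0.0854,0,-0.045,0.02,0],[0.0854,0,-0.045,0.02,0],[0.0854,0,-0.045,0.02,0]]'; python3 -m crank '[[0.0854,0,-0.05,0.01,0],[0.0854,0,-0.05,0.01,0],[0.0854,0,-0.05,0.01,0],[0.0854,0,-0.05,0.01,0],[0.0854,0,-0.05,0,0]]'; python3 -c "
from h import *
plan(.473,-.291,.1,89)"
```

```text
t: 1.1
tcp_pos: [0.4353, 0.1795, 0.2312]
tool_rot: [0.008, 0.707, -0.008, 0.707]
force: [1.3, -0.1, 0.3]
finger_gap: 1.0
t: 1.6
tcp_pos: [0.4697, -0.0679, 0.2313]
tool_rot: [0.008, 0.707, -0.008, 0.708]
force: [0.3, -0.3, 0.3]
finger_gap: 0.999
t 1.6 tcp [ 0.4697 -0.0679  0.2313] yang 88.69 tilt 0.09 q [-0.38   0.326  1.8    0.     1.015 -1.928] F [ 0.3 -0.3  0.3] gap 0.0853
tool shift now [ 0.1314 -0.2229  0.0082]
yaw needed (about tool x) -0.0054  alt 3.1362
shift after yaw [ 0.1314 -0.2229  0.007 ]
```

```bash
python3 -m crank '[[0.0854,0.01,-0.047,0.002,0],[0.0854,0.02,-0.045,0.002,0],[0.0854,0.03,-0.04,0.002,0],[0.0854,0.03,-0.045,0.001,0],[0.0854,0.04,-0.045,0,0]]';  python3 -c "
from h import *
plan(.473,-.291,.017,89)
s=shot('top','t1.png')
cv2.imwrite('pics/t1z.png',cv2.resize(s['image'][150:280,290:420],None,fx=4,fy=4))"
```

```text
t: 2.1
tcp_pos: [0.4712, -0.2792, 0.1096]
tool_rot: [0.008, 0.706, -0.009, 0.708]
force: [0.7, -0.7, -0.4]
finger_gap: 1.002
t 2.1 tcp [ 0.4712 -0.2792  0.1096] yang 88.66 tilt 0.13 q [-0.739  0.599  1.735 -0.     0.805 -2.286] F [ 0.7 -0.7 -0.4] gap 0.0856
tool shift now [ 0.0927 -0.0117  0.0019]
yaw needed (about tool x) -0.006  alt 3.1356
shift after yaw [ 0.0927 -0.0117  0.0019]
```

View pics/t1z.png

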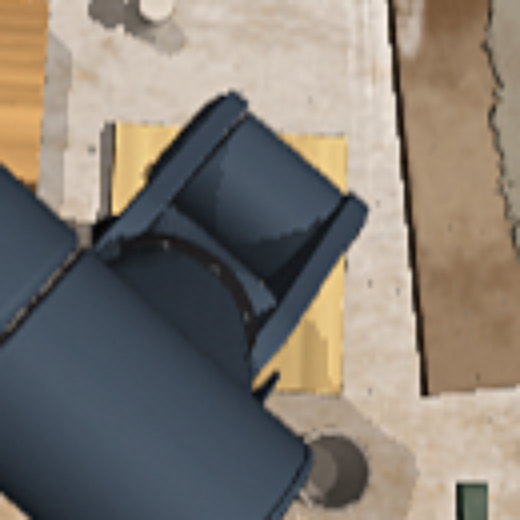

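```bash
python3 -m crank '[[0.0854,0.02,-0.006,0.001,0],[0.0854,0.02,-0.004,0.001,0],[0.0854,0.02,0,0,0],[0.0854,0,0,0,0]]';  python3 -c "
from h import *
plan(.473,-.291,.017,89)
s=shot('scene','s1.png')"
```

```text
t: 2.55
tcp_pos: [0.4709, -0.2852, 0.0479]
tool_rot: [0.01, 0.709, -0.007, 0.705]
force: [-0.4, 0.0, 0.7]
finger_gap: 1.0
t 2.55 tcp [ 0.4709 -0.2852  0.0479] yang 88.67 tilt 0.37 q [-0.747  0.709  1.751 -0.     0.689 -2.295] F [-0.4  0.   0.7] gap 0.0854
tool shift now [ 0.0308 -0.0059  0.0023]
yaw needed (about tool x) -0.0057  alt 3.1359
shift after yaw [ 0.0308 -0.0059  0.0023]
```

View pics/s1.png

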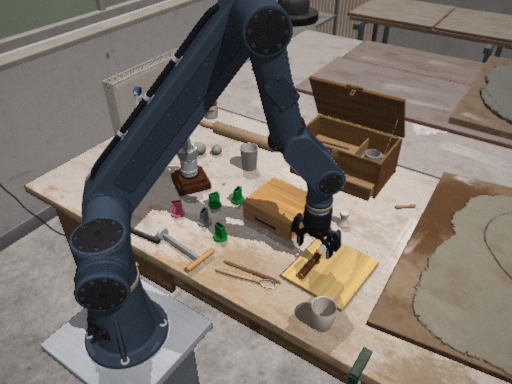

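```bash
python3 -m crank '[[0.0854,0.015,-0.005,0.002,-0.006],[0.0854,0.015,0,0,0],[0.0854,0,0,0,0],[0.0854,0,0,0,0]]';  python3 -c "
from h import *
plan(.473,-.291,.017,89)"
```

```text
t: 3.0
tcp_pos: [0.4748, -0.2918, 0.0206]
tool_rot: [0.006, 0.707, -0.006, 0.707]
force: [-0.5, 0.2, -0.9]
finger_gap: 1.003
t 3.0 tcp [ 0.4748 -0.2918  0.0206] yang 89.06 tilt 0.02 q [-0.752  0.76   1.745 -0.     0.635 -2.306] F [-0.5  0.2 -0.9] gap 0.0856
tool shift now [ 0.0036  0.0008 -0.0018]
yaw needed (about tool x) 0.001  alt -3.1406
shift after yaw [ 0.0036  0.0008 -0.0018]
```

```bash
python3 -m crank '[[0.0854,0.003,0,0,0],[0.03,0,0,0,0],[0.01,0,0,0,0],[0.0,0,0,0,0],[0.0,0,0,0,0]]' 60; python3 -m crank '[[0.0,0,0,0,0],[0.0,0,0,0,0],[0.0,0,0,0,0]]'; python3 -c "
from h import *
plan(.473,-.291,.017,89)"
```

```text
t: 3.5
tcp_pos: [0.4746, -0.2918, 0.0176]
tool_rot: [0.006, 0.707, -0.006, 0.707]
force: [-0.4, -0.7, 0.0]
finger_gap: 0.33
t: 3.8
tcp_pos: [0.4748, -0.2918, 0.0178]
tool_rot: [0.006, 0.707, -0.006, 0.707]
force: [0.1, 0.7, 4.4]
finger_gap: 0.192
t 3.8 tcp [ 0.4748 -0.2918  0.0178] yang 89.04 tilt 0.04 q [-0.752  0.765  1.746  0.     0.629 -2.306] F [0.1 0.7 4.4] gap 0.0164
tool shift now [ 0.0008  0.0008 -0.0018]
yaw needed (about tool x) 0.0007  alt -3.1409
shift after yaw [ 0.0008  0.0008 -0.0018]
```

```bash
python3 -m crank '[[0.0,-0.01,0,0,0],[0.0,-0.03,0,0,0],[0.0,-0.03,0,0,0],[0.0,-0.02,0,0,0],[0,0,0,0,0]]' 80;  python3 -c "
from h import *
plan(.473,-.291,.017,89)
for n in ('scene','top'):
  s=shot(n,n+'2.png'); np.savez('pics/'+n+'2.npz',**{k:np.array(v) for k,v in s.items()})
  im=s['image']; im=im[170:300,260:400] if n=='scene' else im[150:280,290:420]
  cv2.imwrite('pics/'+n+'2z.png',cv2.resize(im,None,fx=4,fy=4))"
```

```text
t: 4.3
tcp_pos: [0.4761, -0.293, 0.1104]
tool_rot: [0.004, 0.705, -0.007, 0.709]
force: [0.2, -0.3, -0.9]
finger_gap: 0.19
t 4.3 tcp [ 0.4761 -0.293   0.1104] yang 89.05 tilt 0.36 q [-0.752  0.608  1.709 -0.     0.818 -2.306] F [ 0.2 -0.3 -0.9] gap 0.0162
tool shift now [ 0.0933  0.0023 -0.0035]
yaw needed (about tool x) 0.0009  alt -3.1406
shift after yaw [ 0.0933  0.0023 -0.0035]
```

View pics/scene2z.png

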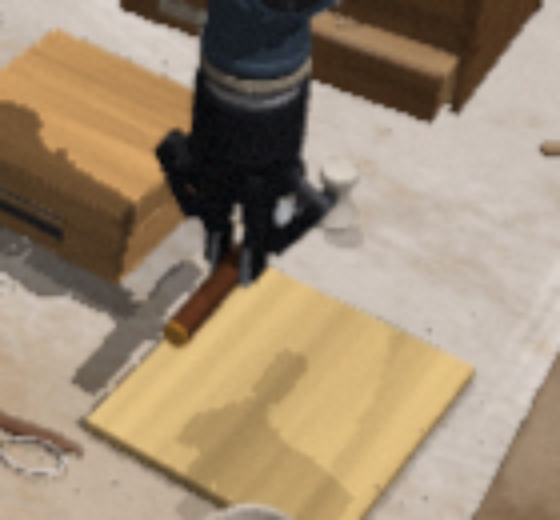

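```bash
python3 - <<'E'
from h import *
for n in ('scene','top'):
    s=dict(np.load(f'pics/{n}2.npz')); w=cloud(s); x,y,z=w[...,0],w[...,1],w[...,2]
    m=(y<-.265)&(y>-.32)&(x>.385)&(x<.455)&(z>.09)&(z<.16)
    p=w[m]
    if len(p)<10: print(n,len(p)); continue
    print(n,len(p),'x',p[:,0].min(),'zfit',np.polyfit(p[:,0]-.42,p[:,2],1),'yfit',np.polyfit(p[:,0]-.475,p[:,1],1))
E
```

```text
scene 149 x 0.39087255018469824 zfit [0.08392093 0.12335508] yfit [-0.06964697 -0.29876255]
top 0
```

```bash
python3 -m crank '[[0.0,0,0,-0.04,0.065],[0.0,0,0.03,-0.02,0],[0.0,0,0.045,0,0],[0.0,0,0.045,0,0],[0,0,0.045,0,0]]' 80;  python3 -m crank '[[0.0,0.01,0.04,0,0],[0.0,0.02,0.01,0,0],[0.0,0.02,0,0,0],[0,0,0,0,0]]' 80; python3 -c "
from h import *
plan(.4168,-.072,.0285,85.3)
for n in ('scene','top'):
  s=shot(n,n+'3.png'); np.savez('pics/'+n+'3.npz',**{k:np.array(v) for k,v in s.items()})
  im=s['image']; im=im[150:280,190:330] if n=='scene' else im[130:280,200:340]
  cv2.imwrite('pics/'+n+'3z.png',cv2.resize(im,None,fx=4,fy=4))"
```

```text
t: 4.9
tcp_pos: [0.4268, -0.1233, 0.1062]
tool_rot: [0.03, 0.707, -0.029, 0.706]
force: [1.7, 0.4, -0.8]
finger_gap: 0.187
t: 5.3
tcp_pos: [0.4299, -0.0735, 0.0548]
tool_rot: [0.029, 0.709, -0.027, 0.704]
force: [1.3, -0.5, -1.1]
finger_gap: 0.189
t 5.3 tcp [ 0.4299 -0.0735  0.0548] yang 85.4 tilt 0.42 q [-0.427  0.624  2.036 -0.     0.489 -1.917] F [ 1.3 -0.5 -1.1] gap 0.0161
tool shift now [ 0.0264  0.0004 -0.013 ]
yaw needed (about tool x) 0.0017  alt -3.1399
shift after yaw [ 0.0264  0.0003 -0.013 ]
```

View pics/scene3z.png

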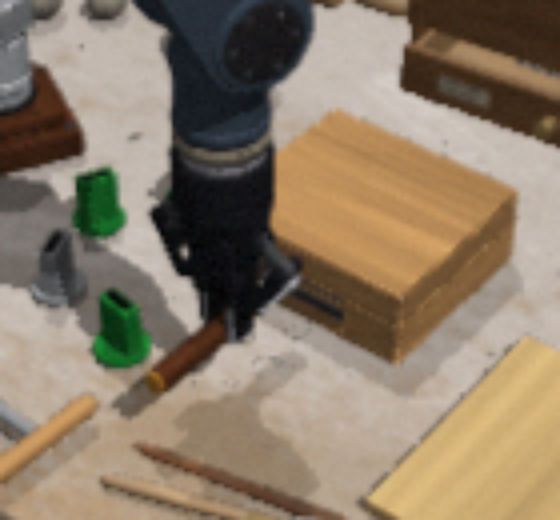

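View pics/top3z.png

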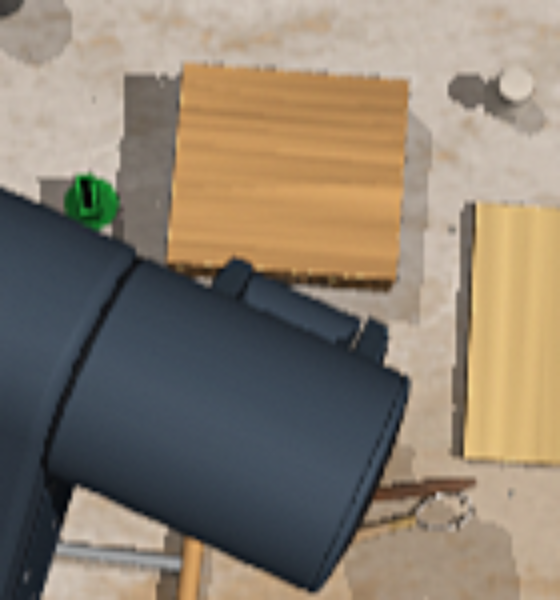

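```bash
cat >> h.py <<'E'
def proj(s,P):
    H=s['range_z'].shape[0]; f=H/2/np.tan(np.radians(float(s['vertical_fov']))/2); E=np.array(s['extrinsics'])
    c=E[:3,:3]@np.asarray(P)+E[:3,3]; return np.array([s['cx']+f*c[0]/-c[2], s['cy']-f*c[1]/-c[2]]).round(1)
E
python3 - <<'E'
from h import *
s=dict(np.load('pics/scene3.npz')); w=cloud(s); x,y,z=w[...,0],w[...,1],w[...,2]
st=manip.sense();p=st['tcp_pos'];u=np.array([np.cos(np.radians(-4.7)),np.sin(np.radians(-4.7)),0])
for d in (-8,-4,0,4,8): print(d,proj(s,p+u*-.0823+[0,0,.0062+d/1000]))
print(proj(s,p+u*-.03+[0,0,.0162]),proj(s,p+u*-.08+[0,0,.0162]))
m=(x>.33)&(x<.41)&(y>-.1)&(y<-.03)&(z>.03)&(z<.12)
q=w[m];v,uu=np.nonzero(m);print(len(q))
t=(q-p)@u
for a in np.arange(-.09,-.02,.01):
    k=(t>a)&(t<a+.01)
    if k.sum()>3: print(round(a,3),k.sum(),'ztop rel',np.percentile(q[k,2],[50,90,97]).round(4)-p[2].round(4))
im=s['image'][215:265,215:265]; cv2.imwrite('pics/hz.png',cv2.resize(im,None,fx=12,fy=12,interpolation=0))
E
```

```text
-8 [228.6 247.4]
-4 [228.6 246.4]
0 [228.5 245.4]
4 [228.4 244.4]
8 [228.4 243.4]
[240.  233.4] [228.9 242.5]
145
-0.09 25 ztop rel [0.0083 0.0152 0.0179]
-0.08 19 ztop rel [0.0153 0.0188 0.0191]
-0.07 20 ztop rel [0.0134 0.0167 0.0177]
-0.06 24 ztop rel [0.0142 0.0179 0.0192]
-0.05 19 ztop rel [0.0125 0.0187 0.0195]
-0.04 22 ztop rel [0.0126 0.0181 0.0189]
-0.03 16 ztop rel [0.0131 0.0173 0.0174]
```

View pics/hz.png

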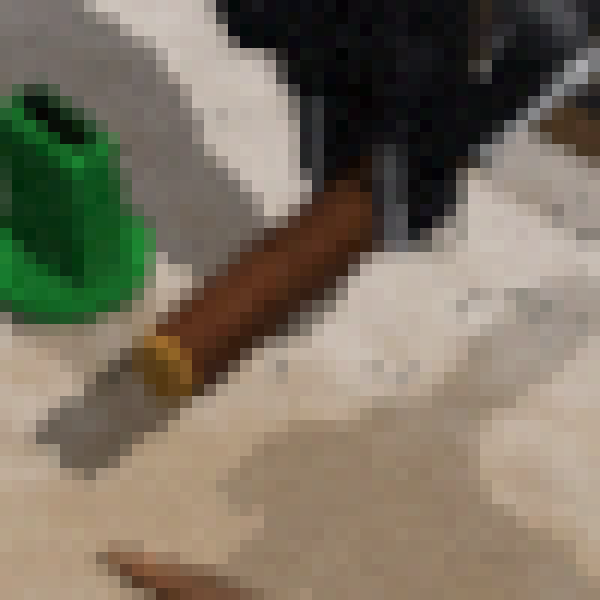

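```bash
python3 -m crank '[[0.0,0.015,0,0,0],[0.0,0.011,0,0,0],[0.0,0,0,0,0]]' 80; python3 -c "
from h import *
plan(.4816,-.0773,.029,85.3)"
```

```text
t: 5.7
tcp_pos: [0.4317, -0.0753, 0.0307]
tool_rot: [0.029, 0.707, -0.029, 0.706]
force: [-0.6, 0.6, -0.7]
finger_gap: 0.183
t 5.7 tcp [ 0.4317 -0.0753  0.0307] yang 85.26 tilt 0.1 q [-0.429  0.679  2.043 -0.     0.421 -1.917] F [-0.6  0.6 -0.7] gap 0.0156
tool shift now [0.0017 0.0022 0.0499]
yaw needed (about tool x) -0.0007  alt 3.1409
shift after yaw [0.0017 0.0021 0.0499]
```

```bash
python3 -m crank '[[0.0,0.0015,0.001,0.01,0],[0.0,0,0.001,0.01,0],[0.0,0,0,0.005,0],[0.0,0,0,0,0]]' 80; python3 -c "
from h import *
plan(.4816,-.0773,.029,85.3)"
```

```text
t: 6.1
tcp_pos: [0.4593, -0.0756, 0.0303]
tool_rot: [0.028, 0.705, -0.029, 0.708]
force: [-0.5, -0.4, 0.2]
finger_gap: 0.187
t 6.1 tcp [ 0.4593 -0.0756  0.0303] yang 85.35 tilt 0.18 q [-0.404  0.69   1.979 -0.     0.47  -1.894] F [-0.5 -0.4  0.2] gap 0.0159
tool shift now [0.0014 0.0002 0.0224]
yaw needed (about tool x) 0.0009  alt -3.1407
shift after yaw [0.0014 0.0002 0.0224]
```

```bash
python3 -m crank '[[0.0,0.0,0,0.01,0],[0.0,0.0,0,0.01,0],[0.0,0,0,0,0],[0,-0.005,0,0,0],[0,-0.005,0,0,0]]' 80; python3 -c "
from h import *
plan(.4816,-.0773,.029,85.3)"
```

```text
t: 6.6
tcp_pos: [0.4769, -0.0766, 0.04]
tool_rot: [0.029, 0.707, -0.029, 0.706]
force: [1.5, -0.1, -2.4]
finger_gap: 0.185
t 6.6 tcp [ 0.4769 -0.0766  0.04  ] yang 85.32 tilt 0.05 q [-0.391  0.679  1.929  0.     0.535 -1.88 ] F [ 1.5 -0.1 -2.4] gap 0.0158
tool shift now [ 0.011  -0.0003  0.0048]
yaw needed (about tool x) 0.0003  alt -3.1413
shift after yaw [ 0.011  -0.0003  0.0048]
```

```bash
python3 -m crank '[[0.0,-0.01,0,0.001,0],[0.0,-0.012,0,0.002,0],[0.0,-0.015,0,0.004,0],[0,-0.015,0,0.005,0],[0,0,0,0,0]]' 80; python3 -c "
from h import *
plan(.4816,-.0773,.029,85.3)
for n in ('scene','top'):
  s=shot(n,n+'4.png')"
```

```text
t: 7.1
tcp_pos: [0.4904, -0.0782, 0.094]
tool_rot: [0.028, 0.705, -0.029, 0.708]
force: [-0.1, 0.4, -1.0]
finger_gap: 0.187
t 7.1 tcp [ 0.4904 -0.0782  0.094 ] yang 85.33 tilt 0.25 q [-0.384  0.58   1.874 -0.     0.683 -1.873] F [-0.1  0.4 -1. ] gap 0.0159
tool shift now [ 0.065   0.0003 -0.0092]
yaw needed (about tool x) 0.0005  alt -3.1411
shift after yaw [ 0.065   0.0003 -0.0092]
```

View pics/scene4.png

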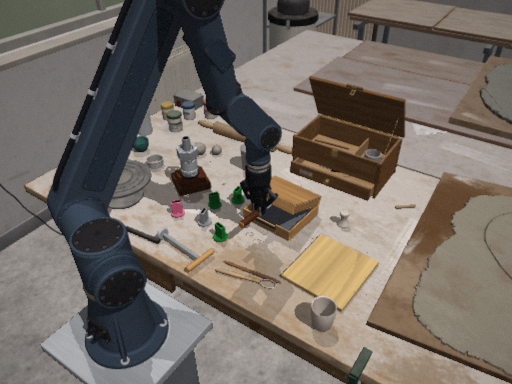

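```bash
python3 -m crank '[[0.0,-0.014,0,0.006,0],[0.0,-0.014,0,0.008,0],[0.0,-0.014,0,0.01,0],[0,-0.013,0,0.012,0],[0,0,0,0,0]]' 80; python3 -c "
from h import *
plan(.4816,-.0773,.029,85.3)"
```

```text
t: 7.7
tcp_pos: [0.5267, -0.0812, 0.1476]
tool_rot: [0.028, 0.705, -0.029, 0.708]
force: [0.1, -0.3, -0.8]
finger_gap: 0.184
t 7.7 tcp [ 0.5267 -0.0812  0.1476] yang 85.33 tilt 0.2 q [-0.363  0.523  1.747  0.     0.869 -1.852] F [ 0.1 -0.3 -0.8] gap 0.0157
tool shift now [ 0.1184  0.0003 -0.0456]
yaw needed (about tool x) 0.0005  alt -3.1411
shift after yaw [ 0.1184  0.0003 -0.0456]
```

```bash
python3 -m crank '[[0.0,-0.01,0,0.012,0],[0.0,-0.01,0,0.012,0],[0.0,-0.009,0,0.014,0],[0,-0.008,0,0.015,0],[0,0,0,0,0]]' 80; python3 -c "
from h import *
plan(.4816,-.0773,.029,85.3)
for n in ('scene','top'):
  s=shot(n,n+'5.png')"
```

```text
t: 8.2
tcp_pos: [0.5787, -0.0853, 0.1834]
tool_rot: [0.029, 0.706, -0.029, 0.707]
force: [0.1, 0.1, -0.8]
finger_gap: 0.191
t 8.2 tcp [ 0.5787 -0.0853  0.1834] yang 85.33 tilt 0.06 q [-0.337  0.532  1.584  0.     1.024 -1.827] F [ 0.1  0.1 -0.8] gap 0.0163
tool shift now [ 1.543e-01  1.000e-04 -9.750e-02]
yaw needed (about tool x) 0.0005  alt -3.1411
shift after yaw [ 1.543e-01  1.000e-04 -9.750e-02]
```

View pics/scene5.png

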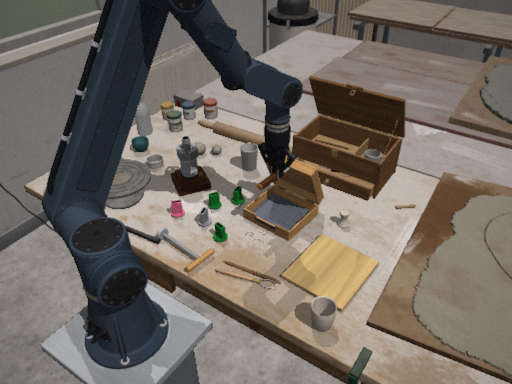

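```bash
python3 -m crank '[[0.0,0,0,0.014,0],[0.0,0,0,0.014,0],[0.0,0,0,0.014,0],[0,0,0,0.012,0],[0,0,0,0,0]]' 80; python3 -c "
from h import *
plan(.4816,-.0773,.029,85.3)
for n in ('scene','top'):
  s=shot(n,n+'6.png')"
```

```text
t: 8.8
tcp_pos: [0.6312, -0.0894, 0.1825]
tool_rot: [0.029, 0.707, -0.029, 0.706]
force: [-0.5, 0.4, -0.8]
finger_gap: 0.185
t 8.8 tcp [ 0.6312 -0.0894  0.1825] yang 85.32 tilt 0.1 q [-0.316  0.6    1.445 -0.     1.098 -1.805] F [-0.5  0.4 -0.8] gap 0.0158
tool shift now [ 0.1538 -0.0002 -0.1498]
yaw needed (about tool x) 0.0003  alt -3.1413
shift after yaw [ 0.1538 -0.0003 -0.1498]
```

View pics/scene6.png

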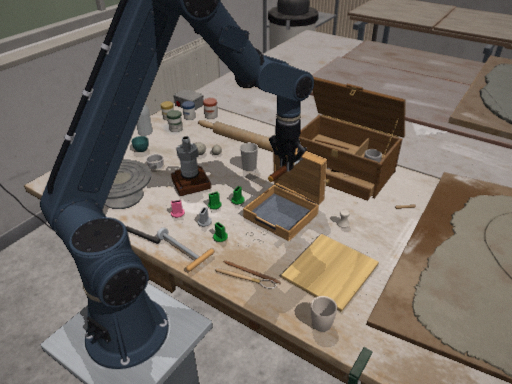

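```bash
python3 -m crank '[[0.0,0,0,-0.03,0],[0.0,0,0,-0.045,0],[0.0,0,0,-0.045,0],[0,0,0,-0.04,0],[0,0,-0.03,0,-0.065]]' 80; python3 -m crank '[[0.0,0,-0.045,0,0],[0.0,0,-0.045,0,0],[0.0,0.02,-0.04,0,0],[0,0.04,-0.03,0,0],[0,0,0,0,0]]' 80; python3 -c "
from h import *
plan(.4748,-.2918,.0185,89)
for n in ('scene','top'):
  s=shot(n,n+'7.png')"
```

```text
t: 9.4
tcp_pos: [0.4591, -0.1, 0.1824]
tool_rot: [0.007, 0.712, -0.002, 0.702]
force: [0.6, -0.8, -1.1]
finger_gap: 0.19
t: 9.9
tcp_pos: [0.464, -0.2681, 0.1188]
tool_rot: [0.009, 0.709, -0.006, 0.705]
force: [-0.7, 1.5, -0.1]
finger_gap: 0.186
t 9.9 tcp [ 0.464  -0.2681  0.1188] yang 88.77 tilt 0.48 q [-7.320e-01  5.760e-01  1.751e+00 -1.000e-03  8.230e-01 -2.281e+00] F [-0.7  1.5 -0.1] gap 0.0159
tool shift now [ 0.1001 -0.024   0.012 ]
yaw needed (about tool x) -0.0041  alt 3.1375
shift after yaw [ 0.1001 -0.024   0.0119]
```

View pics/scene7.png

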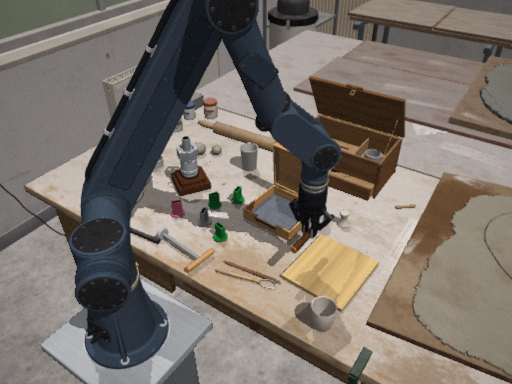

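```bash
python3 -m crank '[[0.0,0.03,-0.014,0.006,-0.004],[0.0,0.03,-0.01,0.005,0],[0.0,0.02,0,0,0],[0,0.01,0,0,0],[0,0,0,0,0]]' 80; python3 -c "
from h import *
plan(.4748,-.2918,.0185,89)"
```

```text
t: 10.5
tcp_pos: [0.4774, -0.2887, 0.0343]
tool_rot: [0.004, 0.707, -0.004, 0.707]
force: [0.2, 0.3, 0.1]
finger_gap: 0.185
t 10.5 tcp [ 0.4774 -0.2887  0.0343] yang 89.36 tilt 0.08 q [-0.744  0.737  1.739  0.     0.667 -2.304] F [0.2 0.3 0.1] gap 0.0158
tool shift now [ 0.0158 -0.0031 -0.0026]
yaw needed (about tool x) 0.0062  alt -3.1354
shift after yaw [ 0.0158 -0.0031 -0.0026]
```

```bash
python3 -m crank '[[0.0,0.006,-0.002,-0.002,0.006],[0.0,0.006,0,0,0],[0.0,0.003,0,0,0],[0,0,0,0,0]]' 80; python3 -c "
from h import *
plan(.4748,-.2918,.0185,89)"
```

```text
t: 10.9
tcp_pos: [0.4756, -0.2923, 0.0189]
tool_rot: [0.007, 0.707, -0.007, 0.707]
force: [-0.1, -0.2, -1.1]
finger_gap: 0.186
t 10.9 tcp [ 0.4756 -0.2923  0.0189] yang 88.93 tilt 0.01 q [-0.751  0.764  1.743  0.     0.635 -2.303] F [-0.1 -0.2 -1.1] gap 0.0159
tool shift now [ 0.0004  0.0005 -0.0008]
yaw needed (about tool x) -0.0013  alt 3.1403
shift after yaw [ 0.0004  0.0005 -0.0008]
```

```bash
python3 -m crank '[[0.0,0.001,0,0,0],[0.03,0,0,0,0],[0.06,0,0,0,0],[0.06,0,0,0,0],[0.0854,0,0,0,0]]' 40; python3 -m crank '[[0.0854,-0.01,0,0,0],[0.0854,-0.03,0,0,0],[0.0854,-0.04,0,0,0],[0.0854,-0.05,0,0,0],[0.0854,-0.05,0,0,0]]'; python3 -c "
from h import *
plan(.582,.2855,.13,146.7)"
```

```text
t: 11.4
tcp_pos: [0.4757, -0.2924, 0.018]
tool_rot: [0.007, 0.707, -0.007, 0.707]
force: [-0.2, -0.1, -0.3]
finger_gap: 0.847
t: 11.9
tcp_pos: [0.4752, -0.2919, 0.2]
tool_rot: [0.007, 0.707, -0.006, 0.707]
force: [0.0, -1.5, 0.3]
finger_gap: 1.002
t 11.9 tcp [ 0.4752 -0.2919  0.2   ] yang 88.92 tilt 0.04 q [-0.751  0.477  1.636  0.     1.03  -2.303] F [ 0.  -1.5  0.3] gap 0.0855
tool shift now [0.0703 0.5793 0.096 ]
yaw needed (about tool x) -1.0084  alt 2.1332
shift after yaw [0.0699 0.2277 0.5413]
```

```bash
python3 -m crank '[[0.0854,-0.03,0,0,0.15],[0.0854,-0.03,0,0,0.15],[0.0854,0,0,0,0.15],[0.0854,0,0,0,0.15],[0.0854,0,0,0,0.15]]'; for i in 1; do python3 -m crank '[[0.0854,0,0,0,0.15],[0.0854,0,0,0,0.15],[0.0854,0,0,0,0.15],[0.0854,0,0,0,0.15],[0.0854,0,0,0,0.15]]'; python3 -m crank '[[0.0854,0,0,0,0.15],[0.0854,0,0,0,0.15],[0.0854,0,0,0,0.15],[0.0854,0,0,0,0.15],[0.0854,0,0,0,0.15]]'; python3 -m crank '[[0.0854,0,0,0,0.15],[0.0854,0,0,0,0.15],[0.0854,0,0,0,0.15],[0.0854,0,0,0,0.15],[0.0854,0,0,0,0.15]]'; python3 -m crank '[[0.0854,0,0,0,0.15],[0.0854,0,0,0,0.03],[0.0854,0,0,0,0]]'; done; python3 -c "
from h import *
plan(.582,.2855,.25,86.7)
for n in ('scene','top'):
  s=shot(n,n+'8.png')"
```

```text
t: 12.4
tcp_pos: [0.4755, -0.2921, 0.2592]
tool_rot: [0.267, 0.654, -0.267, 0.655]
force: [-0.3, 0.1, 0.1]
finger_gap: 0.998
t: 12.9
tcp_pos: [0.4754, -0.2921, 0.2586]
tool_rot: [0.488, 0.511, -0.488, 0.511]
force: [-0.0, -0.0, 0.6]
finger_gap: 0.998
t: 13.4
tcp_pos: [0.4754, -0.2921, 0.2586]
tool_rot: [0.642, 0.297, -0.642, 0.297]
force: [-0.3, 0.2, -0.3]
finger_gap: 1.001
t: 13.9
tcp_pos: [0.4754, -0.2921, 0.2586]
tool_rot: [0.706, 0.041, -0.706, 0.041]
force: [-0.2, -0.7, 0.1]
finger_gap: 1.004
t: 14.2
tcp_pos: [0.4754, -0.2921, 0.2585]
tool_rot: [0.707, -0.02, -0.707, -0.02]
force: [-0.2, 0.1, -0.7]
finger_gap: 1.0
t 14.2 tcp [ 0.4754 -0.2921  0.2585] yang -93.26 tilt 0.02 q [-0.751  0.405  1.571 -0.     1.165  0.877] F [-0.2  0.1 -0.7] gap 0.0854
tool shift now [ 0.0084 -0.5828 -0.0735]
yaw needed (about tool x) 0.0006  alt -3.1409
shift after yaw [ 0.0084 -0.5828 -0.0731]
```

View pics/scene8.png

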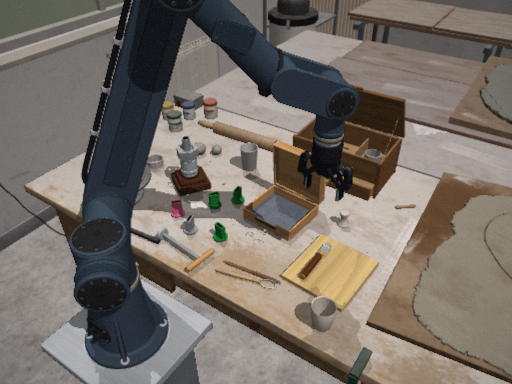

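```bash
python3 -m crank '[[0.0854,0,-0.048,-0.006,0],[0.0854,0,-0.048,-0.006,0],[0.0854,0,-0.048,-0.006,0],[0.0854,0,-0.048,-0.006,0],[0.0854,0,-0.048,-0.006,0]]'; python3 -m crank '[[0.0854,0,-0.048,-0.006,0],[0.0854,0,-0.048,-0.006,0],[0.0854,0,-0.048,-0.006,0],[0.0854,0,-0.048,-0.006,0],[0.0854,0,-0.048,-0.006,0]]';  python3 -m crank '[[0.0854,0,-0.048,-0.006,0],[0.0854,0,-0.04,-0.004,0],[0.0854,0,0,0,0],[0.0854,0,0,0,0]]';python3 -c "
from h import *
plan(.582,.2855,.25,86.7)
for n in ('scene','top'):
  s=shot(n,n+'9.png')"
```

```text
t: 14.8
tcp_pos: [0.5194, -0.0527, 0.2582]
tool_rot: [0.707, -0.02, -0.707, -0.02]
force: [0.4, -1.4, -1.2]
finger_gap: 1.0
t: 15.3
tcp_pos: [0.563, 0.1855, 0.2582]
tool_rot: [0.707, -0.02, -0.707, -0.02]
force: [0.7, -1.6, -0.5]
finger_gap: 0.998
t: 15.7
tcp_pos: [0.5775, 0.2714, 0.2576]
tool_rot: [-0.707, 0.02, 0.707, 0.019]
force: [-0.6, -0.2, 0.6]
finger_gap: 0.999
t 15.7 tcp [0.5775 0.2714 0.2576] yang -93.12 tilt 0.06 q [ 2.650e-01  5.190e-01  1.368e+00 -1.000e-03  1.255e+00  1.890e+00] F [-0.6 -0.2  0.6] gap 0.0853
tool shift now [ 0.0076 -0.0144 -0.0038]
yaw needed (about tool x) 0.0032  alt -3.1384
shift after yaw [ 0.0076 -0.0144 -0.0037]
```

```bash
python3 -m crank '[[0.0854,0.02,-0.0145,-0.004,0.003],[0.0854,0.03,0,0,0],[0.0854,0.02,0,0,0],[0.0854,0,0,0,0]]'; python3 -c "
from h import *
plan(.582,.2855,.13,86.7)
for n in ('scene','top'):
  s=shot(n,n+'9.png')
  im=s['image']; im=im[110:210,140:260] if n=='scene' else im[130:230,100:220]
  cv2.imwrite('pics/'+n+'9z.png',cv2.resize(im,None,fx=5,fy=5))"
```

```text
t: 16.2
tcp_pos: [0.5806, 0.2824, 0.1848]
tool_rot: [-0.704, 0.023, 0.709, 0.021]
force: [-0.8, -0.5, -0.8]
finger_gap: 0.995
t 16.2 tcp [0.5806 0.2824 0.1848] yang -93.57 tilt 0.45 q [ 0.28   0.61   1.416 -0.     1.123  1.913] F [-0.8 -0.5 -0.8] gap 0.085
tool shift now [ 0.0548 -0.0034 -0.0016]
yaw needed (about tool x) -0.0048  alt 3.1368
shift after yaw [ 0.0548 -0.0034 -0.0016]
```

View pics/scene9z.png

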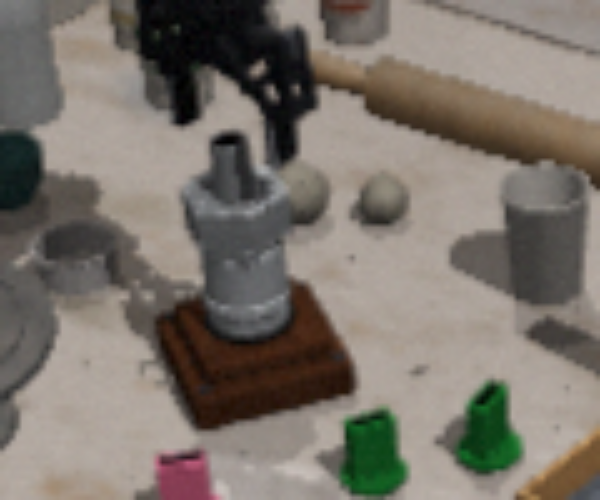

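```bash
python3 -m crank '[[0.0854,0.02,-0.0025,-0.001,-0.005],[0.0854,0.02,0,0,0],[0.0854,0.01,0,0,0],[0.0854,0,0,0,0],[0.0854,0,0,0,0]]'; python3 -c "
from h import *
plan(.582,.2855,.13,86.7)
for n in ('scene','top'):
  s=shot(n,n+'10.png')
  im=s['image']; im=im[110:210,140:260] if n=='scene' else im[130:230,100:220]
  cv2.imwrite('pics/'+n+'10z.png',cv2.resize(im,None,fx=5,fy=5))"
```

```text
t: 16.8
tcp_pos: [0.5848, 0.2874, 0.1391]
tool_rot: [0.708, -0.019, -0.706, -0.02]
force: [0.4, -0.4, 0.4]
finger_gap: 1.0
t 16.8 tcp [0.5848 0.2874 0.1391] yang -93.18 tilt 0.11 q [ 0.286  0.669  1.443 -0.     1.027  1.912] F [ 0.4 -0.4  0.4] gap 0.0854
tool shift now [0.0091 0.002  0.0028]
yaw needed (about tool x) 0.0021  alt -3.1395
shift after yaw [0.0091 0.002  0.0028]
```

View pics/scene10z.png

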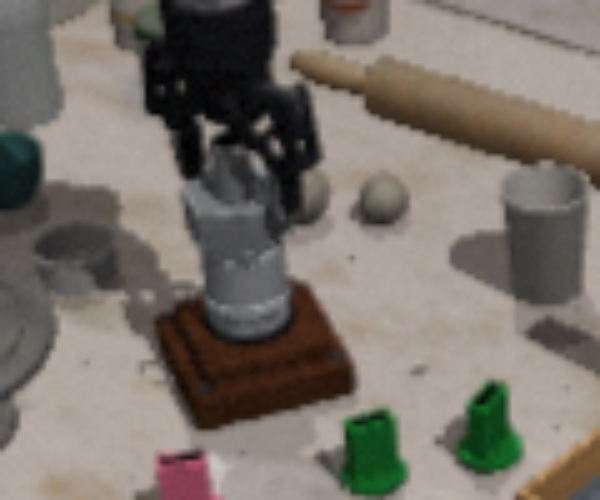

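```bash
python3 -m crank '[[0.0854,0.005,0.002,0.0028,0.002],[0.0854,0.004,0,0,0],[0.0854,0,0,0,0],[0.0854,0,0,0,0]]'; python3 -c "
from h import *
plan(.582,.2855,.13,86.7)"; python3 -m crank '[[0.07,0,0,0,0],[0.065,0,0,0,0],[0.06,0,0,0,0],[0.06,0,0,0,0],[0.06,0,0,0,0]]' 30; python3 -c "
from h import *
plan(.582,.2855,.13,86.7)"
```

```text
t: 17.3
tcp_pos: [0.581, 0.2855, 0.1287]
tool_rot: [-0.707, 0.02, 0.707, 0.02]
force: [-0.3, -0.2, -0.7]
finger_gap: 1.002
t 17.3 tcp [0.581  0.2855 0.1287] yang -93.27 tilt 0.02 q [0.284 0.678 1.46  0.    1.004 1.912] F [-0.3 -0.2 -0.7] gap 0.0856
tool shift now [-0.0013 -0.     -0.001 ]
yaw needed (about tool x) 0.0005  alt -3.1411
shift after yaw [-0.0013 -0.     -0.001 ]
t: 17.8
tcp_pos: [0.5819, 0.2878, 0.1298]
tool_rot: [0.708, -0.019, -0.706, -0.022]
force: [0.1, 5.8, 1.8]
finger_gap: 0.789
t 17.8 tcp [0.5819 0.2878 0.1298] yang -93.31 tilt 0.29 q [0.286 0.677 1.458 0.004 1.003 1.912] F [0.1 5.8 1.8] gap 0.0674
tool shift now [-0.0002  0.0023 -0.0003]
yaw needed (about tool x) -0.0001  alt 3.1415
shift after yaw [-0.0002  0.0023 -0.0003]
```

```bash
python3 -m crank '[[0.06,0,-0.002,0,0],[0.06,0,0,0,0],[0.06,0,0,0,0]]' 60; python3 -c "
from h import *
plan(.582,.2855,.13,86.7);print(manip.sense()['ft_torque'])"
```

```text
t: 18.1
tcp_pos: [0.5819, 0.2879, 0.1301]
tool_rot: [0.708, -0.02, -0.706, -0.02]
force: [-0.9, 0.4, 5.2]
finger_gap: 0.783
t 18.1 tcp [0.5819 0.2879 0.1301] yang -93.27 tilt 0.12 q [0.288 0.678 1.456 0.    1.006 1.915] F [-0.9  0.4  5.2] gap 0.0669
tool shift now [ 0.0001  0.0024 -0.0002]
yaw needed (about tool x) 0.0006  alt -3.141
shift after yaw [ 0.0001  0.0024 -0.0002]
[0.27702573 0.13656009 0.06822435]
```

```bash
python3 -m crank '[[0.06,-0.0003,0,0,-0.12],[0.06,-0.0003,0,0,-0.15],[0.06,-0.0003,0,0,-0.15],[0.06,0,0,0,0]]' 80; python3 -c "
from h import *
plan(.582,.2878,.13,86.7);print(manip.sense()['ft_torque'])
for n in ('scene','top'):
  s=shot(n,n+'11.png')
  im=s['image']; im=im[110:210,140:260] if n=='scene' else im[130:230,100:220]
  cv2.imwrite('pics/'+n+'11z.png',cv2.resize(im,None,fx=5,fy=5))"
```

```text
t: 18.5
tcp_pos: [0.5817, 0.2879, 0.1303]
tool_rot: [0.696, 0.128, -0.695, 0.127]
force: [-0.6, 2.1, 3.2]
finger_gap: 0.774
t 18.5 tcp [0.5817 0.2879 0.1303] yang -69.22 tilt 0.08 q [0.288 0.677 1.456 0.    1.007 1.496] F [-0.6  2.1  3.2] gap 0.0661
tool shift now [ 0.0003  0.0002 -0.0002]
yaw needed (about tool x) 0.4202  alt -2.7214
shift after yaw [ 0.0003  0.0001 -0.0003]
[0.37940938 0.0603148  0.10198262]
```

View pics/scene11z.png

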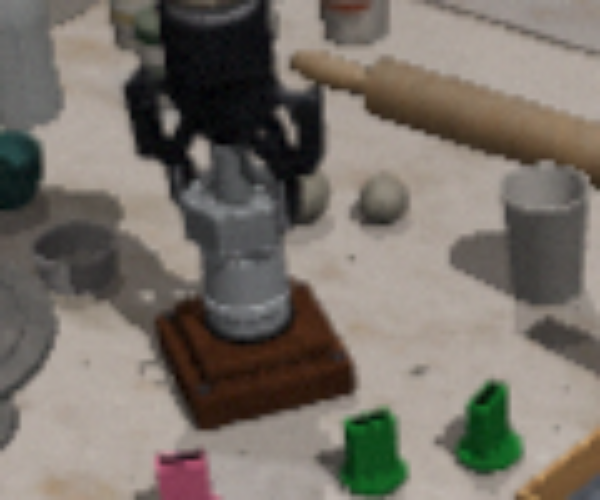

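```bash
python3 -m crank '[[0.06,-0.0003,0,0,-0.15],[0.06,-0.0003,0,0,-0.15],[0.06,-0.0004,0,0,-0.15],[0.06,-0.0003,0,0,-0.15],[0.06,-0.0003,0,0,-0.15]]' 80; python3 -m crank '[[0.06,-0.0003,0,0,-0.15],[0.06,-0.0003,0,0,-0.15],[0.06,-0.0004,0,0,-0.15],[0.06,-0.0003,0,0,-0.15],[0.06,-0.0003,0,0,-0.15]]' 80; python3 -m crank '[[0.06,-0.0003,0,0,-0.15],[0.06,0,0,0,-0.025],[0.06,0,0,0,0]]';  python3 -c "
from h import *
plan(.582,.2878,.13,86.7);print(manip.sense()['ft_torque'])"
```

```text
t: 19.1
tcp_pos: [0.5817, 0.288, 0.1317]
tool_rot: [0.601, 0.374, -0.599, 0.374]
force: [-0.1, 4.9, 3.9]
finger_gap: 0.778
t: 19.6
tcp_pos: [0.5818, 0.288, 0.1334]
tool_rot: [0.422, 0.568, -0.421, 0.568]
force: [-0.1, 2.3, 2.4]
finger_gap: 0.773
t: 19.9
tcp_pos: [0.5819, 0.2877, 0.1337]
tool_rot: [0.372, 0.601, -0.371, 0.602]
force: [1.6, 1.4, 2.7]
finger_gap: 0.777
t 19.9 tcp [0.5819 0.2877 0.1337] yang 26.56 tilt 0.1 q [ 0.287  0.673  1.454 -0.     1.013 -0.176] F [1.6 1.4 2.7] gap 0.0664
tool shift now [ 0.0037  0.0001 -0.0001]
yaw needed (about tool x) -1.0496  alt 2.0919
shift after yaw [0.0037 0.0001 0.0001]
[ 0.30782175 -0.19925992  0.04759154]
```

```bash
python3 -m crank '[[0.0854,0,0,0,0],[0.0854,0,0,0,0],[0.0854,0,0,0,0],[0.0854,-0.015,0,0,0],[0.0854,-0.015,0,0,0]]' 80; python3 -m crank '[[0.0854,0,0,0,0.15],[0.0854,0,0,0,0.15],[0.0854,0,0,0,0.15],[0.0854,0,0,0,0.15],[0.0854,0,0,0,0.15]]'; python3 -m crank '[[0.0854,0,0,0,0.15],[0.0854,0,0,0,0.15],[0.0854,0,0,0,0.15],[0.0854,0,0,0,0.15],[0.0854,0,0,0,0.15]]'; python3 -m crank '[[0.0854,0,0,0,0.15],[0.0854,0,0,0,0.15],[0.0854,0,0,0,0.15],[0.0854,0,0,0,0.144],[0.0854,0,0,0,0]]';  python3 -c "
from h import *
plan(.582,.2878,.1345,86.6);print(manip.sense()['ft_torque'])
for n in ('scene','top'):
  s=shot(n,n+'12.png')
  im=s['image']; im=im[110:210,140:260] if n=='scene' else im[130:230,100:220]
  cv2.imwrite('pics/'+n+'12z.png',cv2.resize(im,None,fx=5,fy=5))"
```

```text
t: 20.4
tcp_pos: [0.5808, 0.2873, 0.1638]
tool_rot: [0.37, 0.602, -0.371, 0.602]
force: [0.2, -0.1, 0.6]
finger_gap: 1.003
t: 20.9
tcp_pos: [0.5819, 0.2878, 0.1653]
tool_rot: [0.568, 0.422, -0.566, 0.423]
force: [0.1, -0.0, 0.1]
finger_gap: 1.004
t: 21.4
tcp_pos: [0.5819, 0.2877, 0.1652]
tool_rot: [0.683, 0.186, -0.681, 0.186]
force: [-0.3, 0.6, 0.2]
finger_gap: 0.997
t: 21.9
tcp_pos: [0.5818, 0.2877, 0.165]
tool_rot: [0.708, -0.02, -0.706, -0.02]
force: [0.2, -0.3, 0.1]
finger_gap: 0.999
t 21.9 tcp [0.5818 0.2877 0.165 ] yang -93.21 tilt 0.13 q [ 0.287  0.634  1.431 -0.     1.074  1.914] F [ 0.2 -0.3  0.1] gap 0.0853
tool shift now [ 0.0305 -0.0001 -0.0001]
yaw needed (about tool x) 0.0033  alt -3.1383
shift after yaw [ 0.0305 -0.0001 -0.0001]
[-0.01030838 -0.05510889  0.01743196]
```

View pics/scene12z.png

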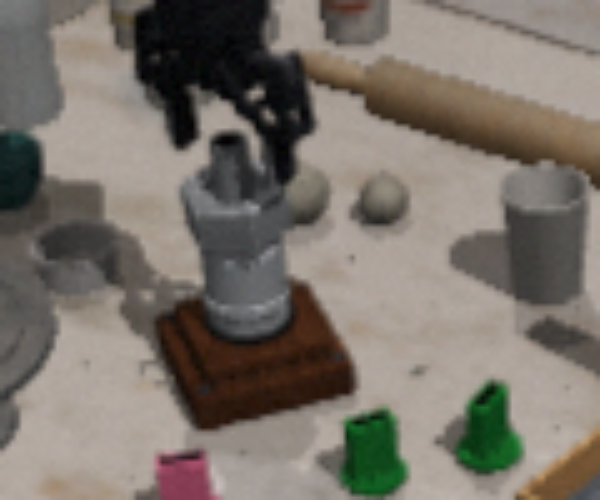

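```bash
python3 - <<'E'
from h import *
for n in('scene',):
    a=dict(np.load(f'pics/{n}0.npz')); b=shot(n)
    for s in (a,b):
        w=cloud(s); x,y,z=w[...,0],w[...,1],w[...,2]
        r=np.hypot(x-.582,y-.2865)
        m=(r>.022)&(r<.034)&(z>.145)&(z<.172)&(x<.59)
        print(m.sum(),np.percentile(z[m],[50,80,95]))
E
python3 -m crank '[[0.0854,0.015,0,0,0],[0.0854,0.014,0,0,0],[0.0854,0,0,0,0],[0.07,0,0,0,0],[0.06,0,0,0,0]]'; python3 -m crank '[[0.06,0,0,0,0],[0.06,0,0,0,0],[0.06,0,0,0,0]]' 80;python3 -c "
from h import *
plan(.582,.2878,.1345,86.6);print(manip.sense()['ft_torque'])"
```

```text
85 [0.15800478 0.15983917 0.16133569]
74 [0.16073832 0.16281584 0.16509431]
t: 22.55
tcp_pos: [0.5814, 0.2878, 0.1344]
tool_rot: [0.707, -0.02, -0.707, -0.02]
force: [0.4, 1.2, -1.5]
finger_gap: 0.779
t: 22.85
tcp_pos: [0.5814, 0.2877, 0.1344]
tool_rot: [0.707, -0.02, -0.707, -0.02]
force: [-0.1, 0.5, -1.5]
finger_gap: 0.778
t 22.85 tcp [0.5814 0.2877 0.1344] yang -93.22 tilt 0.04 q [0.288 0.672 1.454 0.    1.016 1.914] F [-0.1  0.5 -1.5] gap 0.0664
tool shift now [-0.0001 -0.0001 -0.0006]
yaw needed (about tool x) 0.0032  alt -3.1384
shift after yaw [-0.0001 -0.0001 -0.0006]
[0.23550718 0.0022091  0.00386427]
```

```bash
python3 -m crank '[[0.06,-0.0003,0,0,-0.15],[0.06,-0.0003,0,0,-0.15],[0.06,-0.0004,0,0,-0.15],[0.06,-0.0003,0,0,-0.15],[0.06,-0.0003,0,0,-0.15]]' 80; python3 -m crank '[[0.06,-0.0004,0,0,-0.15],[0.06,-0.0003,0,0,-0.15],[0.06,-0.0003,0,0,-0.15],[0.06,-0.0004,0,0,-0.15],[0.06,-0.0003,0,0,-0.15]]' 80; python3 -m crank '[[0.06,-0.0003,0,0,-0.15],[0.06,-0.0004,0,0,-0.15],[0.06,-0.0003,0,0,-0.15],[0.06,-0.0003,0,0,-0.144],[0.06,0,0,0,0]]';  python3 -c "
from h import *
plan(.582,.2878,.13,86.7);print(manip.sense()['ft_torque'])"
```

```text
t: 23.35
tcp_pos: [0.5815, 0.2876, 0.136]
tool_rot: [0.665, 0.242, -0.664, 0.243]
force: [1.0, 0.2, -1.6]
finger_gap: 0.774
t: 23.85
tcp_pos: [0.5816, 0.2874, 0.1378]
tool_rot: [0.53, 0.469, -0.529, 0.469]
force: [1.0, 0.5, -1.2]
finger_gap: 0.775
t: 24.35
tcp_pos: [0.5814, 0.2875, 0.139]
tool_rot: [0.371, 0.602, -0.371, 0.602]
force: [-0.4, 0.6, -0.9]
finger_gap: 0.777
t 24.35 tcp [0.5814 0.2875 0.139 ] yang 26.75 tilt 0.03 q [ 0.287  0.666  1.45  -0.     1.025 -0.179] F [-0.4  0.6 -0.9] gap 0.0663
tool shift now [ 0.009   0.0007 -0.    ]
yaw needed (about tool x) -1.0463  alt 2.0953
shift after yaw [0.009  0.0003 0.0006]
[ 0.1323466  -0.0440216   0.04883144]
```

```bash
python3 -m crank '[[0.06,-0.0003,0,0,-0.15],[0.06,-0.0003,0,0,-0.15],[0.06,-0.0004,0,0,-0.15],[0.06,-0.0003,0,0,-0.15],[0.06,-0.0003,0,0,-0.15]]' 80; python3 -m crank '[[0.06,-0.0004,0,0,-0.15],[0.06,-0.0003,0,0,-0.15],[0.06,-0.0003,0,0,-0.1],[0.06,0,0,0,0]]' 80;  python3 -c "
from h import *
plan(.582,.2878,.13,86.7);print(manip.sense()['ft_torque'])"
```

```text
t: 24.85
tcp_pos: [0.5821, 0.2877, 0.1408]
tool_rot: [0.124, 0.696, -0.123, 0.697]
force: [2.3, 1.5, -1.2]
finger_gap: 0.78
t: 25.25
tcp_pos: [0.5821, 0.2882, 0.1419]
tool_rot: [-0.015, 0.706, 0.016, 0.708]
force: [1.4, 1.3, -0.8]
finger_gap: 0.774
t 25.25 tcp [0.5821 0.2882 0.1419] yang 92.47 tilt 0.15 q [ 2.880e-01  6.630e-01  1.448e+00  1.000e-03  1.029e+00 -1.327e+00] F [ 1.4  1.3 -0.8] gap 0.0661
tool shift now [ 0.0119 -0.0004 -0.0001]
yaw needed (about tool x) 0.1007  alt -3.0409
shift after yaw [ 0.0119 -0.0004 -0.0001]
[ 0.38829761 -0.25453462 -0.00235155]
```

```bash
python3 -m crank '[[0.06,-0.003,0,0,0],[0.06,-0.004,0,0,0],[0.06,0,0,0,0]]' 80;  python3 -c "
from h import *
plan(.582,.2878,.13,86.7);print(manip.sense()['ft_torque'])"
```

```text
t: 25.55
tcp_pos: [0.5817, 0.2875, 0.1495]
tool_rot: [-0.016, 0.707, 0.016, 0.707]
force: [2.1, 0.2, 2.5]
finger_gap: 0.777
t 25.55 tcp [0.5817 0.2875 0.1495] yang 92.58 tilt 0.07 q [ 2.870e-01  6.530e-01  1.443e+00 -1.000e-03  1.045e+00 -1.328e+00] F [2.1 0.2 2.5] gap 0.0664
tool shift now [0.0195 0.0003 0.0003]
yaw needed (about tool x) 0.1026  alt -3.039
shift after yaw [0.0195 0.0004 0.0003]
[ 0.15884467 -0.35577281 -0.04510623]
```

```bash
python3 -m crank '[[0.06,-0.015,0,0,0],[0.06,-0.02,0,0,0],[0.06,-0.025,0,0,0],[0.06,-0.025,0,0,0],[0.06,0,0,0,0]]' 80;  python3 -c "
from h import *
plan(.475,-.385,.13,86.7);print(manip.sense()['ft_torque'])
for n in ('scene','top'):
  s=shot(n,n+'13.png')
  im=s['image']; im=im[90:240,130:280] if n=='scene' else im[130:230,100:220]
  cv2.imwrite('pics/'+n+'13z.png',cv2.resize(im,None,fx=4,fy=4))"
```

```text
t: 26.05
tcp_pos: [0.5827, 0.2878, 0.2382]
tool_rot: [-0.016, 0.705, 0.017, 0.709]
force: [-0.4, 0.9, -2.0]
finger_gap: 0.782
t 26.05 tcp [0.5827 0.2878 0.2382] yang 92.63 tilt 0.39 q [ 0.287  0.552  1.364 -0.     1.219 -1.329] F [-0.4  0.9 -2. ] gap 0.0668
tool shift now [ 0.1065 -0.6673 -0.1391]
yaw needed (about tool x) 0.1035  alt -3.0381
shift after yaw [ 0.1069 -0.678  -0.0695]
[-0.03412953  0.0046647   0.03999695]
```

View pics/scene13z.png

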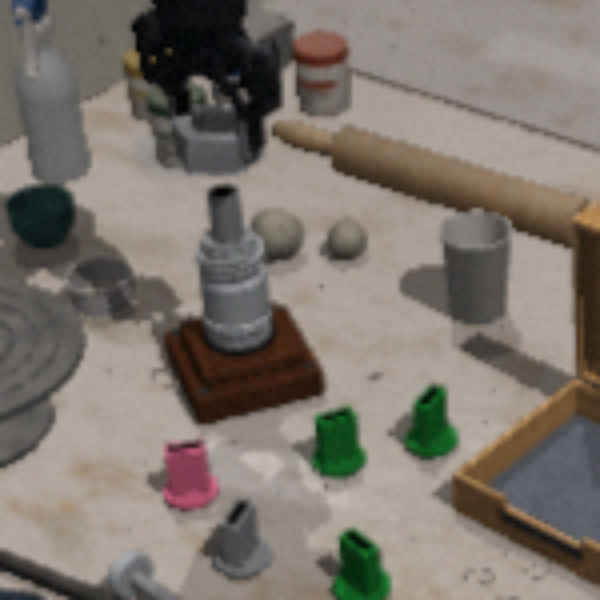

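```bash
python3 -m crank '[[0.06,0,-0.03,-0.01,0.1],[0.06,0,-0.048,-0.005,0],[0.06,0,-0.048,-0.005,0],[0.06,0,-0.048,-0.005,0],[0.06,0,-0.048,-0.005,0]]' 80; python3 -m crank '[[0.06,0,-0.048,-0.005,0],[0.06,0,-0.048,-0.005,0],[0.06,0,-0.048,-0.005,0],[0.06,0,-0.048,-0.005,0],[0.06,0,-0.048,-0.005,0]]' 80;python3 -m crank '[[0.06,0,-0.048,-0.005,0],[0.06,0,-0.048,-0.005,0],[0.06,0,-0.048,-0.005,0],[0.06,0,-0.04,0,0],[0.06,0,0,0,0]]' 80; python3 -c "
from h import *
plan(.476,-.388,.02,86.7);print(manip.sense()['ft_torque'])"
```

```text
t: 26.65
tcp_pos: [0.5399, 0.0649, 0.2316]
tool_rot: [0.019, 0.709, -0.019, 0.705]
force: [1.2, -0.7, -2.5]
finger_gap: 0.779
t: 27.15
tcp_pos: [0.5023, -0.1729, 0.2318]
tool_rot: [0.02, 0.708, -0.018, 0.705]
force: [1.3, 0.4, -1.2]
finger_gap: 0.779
t: 27.65
tcp_pos: [0.4781, -0.3601, 0.2316]
tool_rot: [0.021, 0.707, -0.022, 0.706]
force: [-0.9, 1.1, -0.9]
finger_gap: 0.779
t 27.65 tcp [ 0.4781 -0.3601  0.2316] yang 86.59 tilt 0.11 q [-8.310e-01  4.910e-01  1.501e+00 -2.000e-03  1.150e+00 -2.341e+00] F [-0.9  1.1 -0.9] gap 0.0665
tool shift now [ 2.117e-01 -2.770e-02 -2.000e-04]
yaw needed (about tool x) -0.0019  alt 3.1397
shift after yaw [ 0.2117 -0.0276 -0.0003]
[-0.0193431  -0.01833939  0.03045447]
```

```bash
python3 -m crank '[[0.06,0.03,-0.027,0,0],[0.06,0.04,0,0,0],[0.06,0.04,0,0,0],[0.06,0.04,0,0,0],[0.06,0.02,0,0,0]]' 80; python3 -m crank '[[0.06,0,0,0,0],[0.06,0,0,0,0]]' 80; python3 -c "
from h import *
plan(.476,-.388,.02,86.7)
s=shot('scene','s14.png')
cv2.imwrite('pics/s14z.png',cv2.resize(s['image'][200:340,260:400],None,fx=4,fy=4))"
```

```text
t: 28.15
tcp_pos: [0.4751, -0.3778, 0.0583]
tool_rot: [0.022, 0.709, -0.016, 0.704]
force: [0.1, 0.3, -1.8]
finger_gap: 0.779
t: 28.35
tcp_pos: [0.4776, -0.3807, 0.0627]
tool_rot: [0.02, 0.708, -0.018, 0.706]
force: [0.1, -0.3, -1.4]
finger_gap: 0.776
t 28.35 tcp [ 0.4776 -0.3807  0.0627] yang 86.94 tilt 0.16 q [-0.856  0.734  1.59  -0.     0.82  -2.373] F [ 0.1 -0.3 -1.4] gap 0.0663
tool shift now [ 0.0427 -0.0075 -0.0012]
yaw needed (about tool x) 0.0042  alt -3.1374
shift after yaw [ 0.0427 -0.0075 -0.0011]
```

View pics/s14z.png

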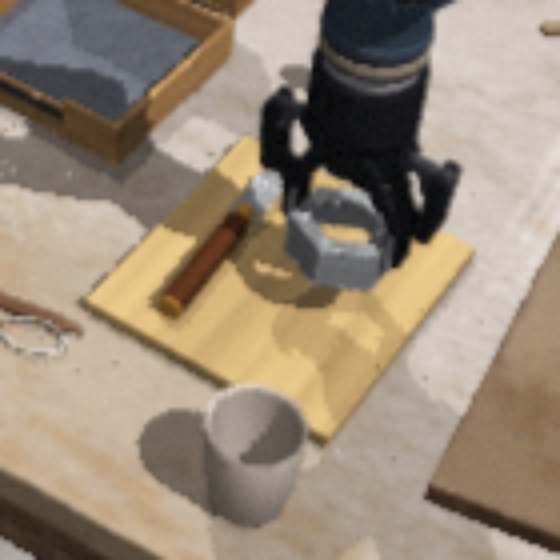

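```bash
python3 -m crank '[[0.06,0.02,-0.007,-0.001,0],[0.06,0.013,0,0,0],[0.06,0.004,0,0,0],[0.06,0,0,0,0],[0.06,0,0,0,0]]' 80;  python3 -c "
from h import *
plan(.476,-.388,.02,86.7)"
```

```text
t: 28.9
tcp_pos: [0.4771, -0.3887, 0.0272]
tool_rot: [0.019, 0.707, -0.019, 0.707]
force: [0.6, -1.0, -1.5]
finger_gap: 0.777
t 28.9 tcp [ 0.4771 -0.3887  0.0272] yang 86.93 tilt 0.05 q [-0.865  0.793  1.591  0.     0.757 -2.382] F [ 0.6 -1.  -1.5] gap 0.0664
tool shift now [ 0.0072  0.0007 -0.0011]
yaw needed (about tool x) 0.0041  alt -3.1375
shift after yaw [ 0.0072  0.0007 -0.0011]
```

```bash
python3 -m crank '[[0.06,0.003,0,0,0],[0.06,0.003,0,0,0],[0.06,0.001,0,0,0],[0.06,0,0,0,0],[0.06,0,0,0,0]]' 80;  python3 -c "
from h import *
plan(.476,-.388,.02,86.7)"
```

```text
t: 29.4
tcp_pos: [0.4771, -0.3891, 0.0217]
tool_rot: [0.018, 0.706, -0.019, 0.707]
force: [-2.0, 1.5, 9.2]
finger_gap: 0.778
t 29.4 tcp [ 0.4771 -0.3891  0.0217] yang 86.93 tilt 0.1 q [-0.865  0.802  1.593  0.     0.746 -2.383] F [-2.   1.5  9.2] gap 0.0665
tool shift now [ 0.0016  0.001  -0.0012]
yaw needed (about tool x) 0.004  alt -3.1375
shift after yaw [ 0.0016  0.001  -0.0012]
```

Contact with the board (9 N). Release and rise.

```bash
python3 -m crank '[[0.07,0,0,0,0],[0.0854,0,0,0,0],[0.0854,0,0,0,0],[0.0854,-0.01,0,0,0],[0.0854,-0.03,0,0,0]]' 40;  python3 -m crank '[[0.0854,-0.05,0,0,0],[0.0854,-0.05,0,0,0],[0.0854,-0.05,0,0,0],[0.0854,-0.03,0.02,0,0],[0.0854,0,0.04,0,0]]'; python3 -c "
from h import *
plan(.582,.2878,.26,86.7)
for n in ('scene','top'):
  s=shot(n,n+'15.png'); np.savez('pics/'+n+'15.npz',**{k:np.array(v) for k,v in s.items()})
"
```

```text
t: 29.9
tcp_pos: [0.4752, -0.3869, 0.0575]
tool_rot: [0.021, 0.708, -0.017, 0.705]
force: [-0.4, -0.4, -0.6]
finger_gap: 1.001
t: 30.4
tcp_pos: [0.4828, -0.3333, 0.246]
tool_rot: [0.016, 0.703, -0.024, 0.711]
force: [1.2, 0.9, -0.1]
finger_gap: 0.998
t 30.4 tcp [ 0.4828 -0.3333  0.246 ] yang 86.73 tilt 0.88 q [-7.940e-01  4.530e-01  1.526e+00 -1.000e-03  1.147e+00 -2.308e+00] F [ 1.2  0.9 -0.1] gap 0.0852
tool shift now [-0.02    0.6256  0.0639]
yaw needed (about tool x) 0.0006  alt -3.141
shift after yaw [-0.02    0.6256  0.0635]
```

View pics/scene15.png

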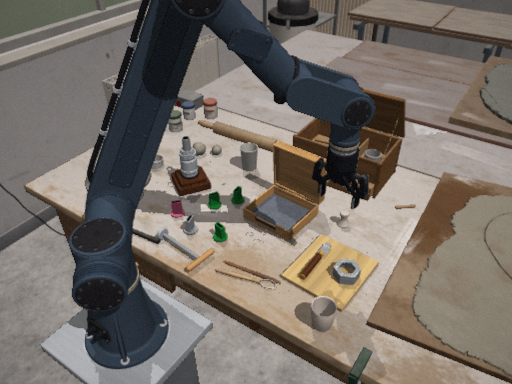

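```bash
python3 -m crank '[[0.06,-0.01,0.048,0.005,0],[0.06,-0.01,0.048,0.005,0],[0.06,0,0.048,0.005,0],[0.06,0,0.048,0.005,0],[0.06,0,0.048,0.005,0]]'; python3 -m crank '[[0.06,0,0.048,0.005,0],[0.06,0,0.048,0.005,0],[0.06,0,0.048,0.005,0],[0.06,0,0.048,0.005,0],[0.06,0,0.048,0.005,0]]';python3 -m crank '[[0.06,0,0.048,0.005,0],[0.06,0,0.048,0.005,0],[0.06,0,0.04,0.003,0],[0.06,0,0,0,0],[0.06,0,0,0,0]]'; python3 -c "
from h import *
plan(.5817,.2877,.165,85.3)"
```

```text
t: 31.0
tcp_pos: [0.5178, -0.0889, 0.2597]
tool_rot: [0.019, 0.707, -0.019, 0.707]
force: [0.7, -0.3, -0.3]
finger_gap: 0.703
t: 31.5
tcp_pos: [0.5557, 0.1496, 0.2595]
tool_rot: [0.019, 0.707, -0.019, 0.707]
force: [2.1, -0.9, 0.3]
finger_gap: 0.703
t: 32.0
tcp_pos: [0.5756, 0.2834, 0.2589]
tool_rot: [0.018, 0.707, -0.019, 0.707]
force: [0.2, -0.7, 0.2]
finger_gap: 0.708
t 32.0 tcp [0.5756 0.2834 0.2589] yang 87.04 tilt 0.09 q [ 2.840e-01  5.230e-01  1.357e+00 -1.000e-03  1.263e+00 -1.235e+00] F [ 0.2 -0.7  0.2] gap 0.0605
tool shift now [0.0939 0.0048 0.006 ]
yaw needed (about tool x) 0.0304  alt -3.1112
shift after yaw [0.0939 0.0049 0.0058]
```

```bash
python3 -m crank '[[0.06,0.02,0.005,0.006,0.03],[0.06,0.02,0,0,0],[0.06,0,0,0,0],[0.06,0,0,0,0]]'; python3 -c "
from h import *
plan(.5817,.2877,.165,85.3)
for n in ('scene','top'):
  s=shot(n,n+'16.png')
  im=s['image']; im=im[90:240,130:280] if n=='scene' else im[130:230,100:220]
  cv2.imwrite('pics/'+n+'16z.png',cv2.resize(im,None,fx=4,fy=4))"
```

```text
t: 32.4
tcp_pos: [0.5822, 0.286, 0.2194]
tool_rot: [0.03, 0.707, -0.03, 0.706]
force: [-0.1, 0.5, -0.0]
finger_gap: 0.708
t 32.4 tcp [0.5822 0.286  0.2194] yang 85.1 tilt 0.09 q [ 0.285  0.573  1.381 -0.     1.19  -1.2  ] F [-0.1  0.5 -0. ] gap 0.0605
tool shift now [ 0.0544  0.0017 -0.0006]
yaw needed (about tool x) -0.0035  alt 3.1381
shift after yaw [ 0.0544  0.0017 -0.0006]
```

View pics/scene16z.png

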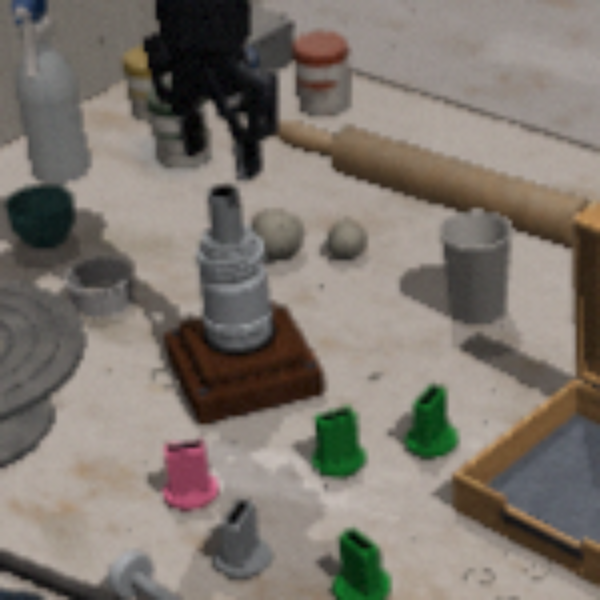

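```bash
python3 -m crank '[[0.06,0.025,0.001,-0.0005,0],[0.06,0.025,0,0,0],[0.06,0.004,0,0,0],[0.06,0,0,0,0],[0.06,0,0,0,0]]'; python3 -c "
from h import *
plan(.5817,.2877,.165,85.3)";  python3 -m crank '[[0.02,0,0,0,0],[0.02,0,0,0,0],[0.02,0,0,0,0],[0.02,0,0,0,0],[0.02,0,0,0,0]]' 30; python3 -c "
from h import *
plan(.5817,.2877,.165,85.3)"
```

```text
t: 33.0
tcp_pos: [0.583, 0.2889, 0.1672]
tool_rot: [0.03, 0.705, -0.029, 0.707]
force: [0.1, 0.1, 0.9]
finger_gap: 0.7
t 33.0 tcp [0.583  0.2889 0.1672] yang 85.2 tilt 0.17 q [ 0.289  0.633  1.426 -0.     1.08  -1.198] F [0.1 0.1 0.9] gap 0.0597
tool shift now [ 0.0022 -0.0013 -0.0012]
yaw needed (about tool x) -0.0018  alt 3.1398
shift after yaw [ 0.0022 -0.0013 -0.0012]
t: 33.5
tcp_pos: [0.5825, 0.2889, 0.1668]
tool_rot: [0.03, 0.706, -0.029, 0.707]
force: [-1.5, 0.1, 5.7]
finger_gap: 0.316
t 33.5 tcp [0.5825 0.2889 0.1668] yang 85.21 tilt 0.12 q [ 0.289  0.633  1.427 -0.     1.079 -1.198] F [-1.5  0.1  5.7] gap 0.027
tool shift now [ 0.0018 -0.0012 -0.0007]
yaw needed (about tool x) -0.0016  alt 3.14
shift after yaw [ 0.0018 -0.0012 -0.0007]
```

```bash
python3 -m crank '[[0.02,0,0,0,0],[0.02,-0.005,0,0,0],[0.02,-0.005,0,0,0],[0.02,-0.02,0,0,0],[0.02,-0.03,0,0,0]]' 70; python3 -m crank '[[0.02,-0.02,0,0,0],[0.02,0,0,0,0]]' 70; python3 -c "
from h import *
plan(.575,-.04,.165,85.3)
for n in ('scene','top'):
  s=shot(n,n+'17.png'); np.savez('pics/'+n+'17.npz',**{k:np.array(v) for k,v in s.items()})"
```

```text
t: 34.0
tcp_pos: [0.58, 0.2881, 0.2236]
tool_rot: [0.029, 0.709, -0.03, 0.704]
force: [1.3, -0.8, -1.8]
finger_gap: 0.312
t: 34.2
tcp_pos: [0.5837, 0.2893, 0.2488]
tool_rot: [0.03, 0.704, -0.029, 0.709]
force: [0.8, 0.3, -0.8]
finger_gap: 0.306
t 34.2 tcp [0.5837 0.2893 0.2488] yang 85.21 tilt 0.39 q [ 0.289  0.544  1.348  0.     1.243 -1.198] F [ 0.8  0.3 -0.8] gap 0.0261
tool shift now [ 0.0831 -0.3291  0.0183]
yaw needed (about tool x) -0.0016  alt 3.14
shift after yaw [ 0.0831 -0.3292  0.0178]
```

View pics/scene17.png

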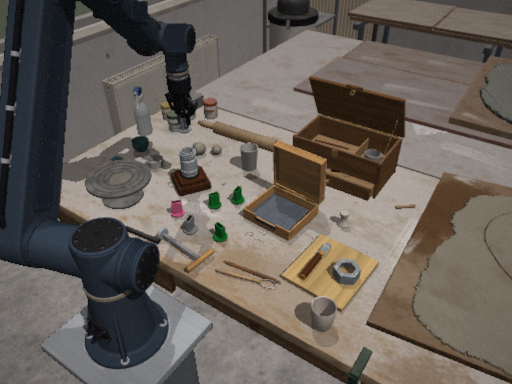

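```bash
python3 - <<'E'
from h import *
C=np.array([.6111,-.0881]);u=np.array([.9966,-.0819]);v=np.array([.0819,.9966])
for n in ('scene','top'):
    s=dict(np.load(f'pics/{n}17.npz')); w=cloud(s); x,y,z=w[...,0],w[...,1],w[...,2]
    q=w[...,:2]-C; a=q@u;b=q@v
    m=(abs(a)<.05)&(abs(b)<.07)&(z<.05); print(n,'floor z',np.nanmedian(z[m]),m.sum())
    m=(abs(b)<.06)&(a>-.02)&(a<.14)&(z>.09)&(z<.24)
    zz=z[m];aa=a[m]
    for lo in (.1,.13,.16,.19): 
        k=(zz>lo)&(zz<lo+.02); print('lid z',lo,np.median(aa[k]).round(4) if k.sum() else None,k.sum())
    print('lid top',np.percentile(zz,98))
    hsv=cv2.cvtColor(s['image'],cv2.COLOR_BGR2HSV)
    m=(x>.37)&(x<.47)&(y>.07)&(y<.2)&(z>.012)&(z<.08)&(hsv[...,1]<60)
    p=w[m]; print('slot',len(p),cv2.minAreaRect(p[:,:2].astype(np.float32)),np.median(p,0))
    v_,u_=np.nonzero(m); print(u_.mean(),v_.mean())
    im=s['image']; cu,cv_=int(u_.mean()),int(v_.mean())
    cv2.imwrite(f'pics/slot_{n}.png',cv2.resize(im[cv_-25:cv_+25,cu-25:cu+25],None,fx=10,fy=10,interpolation=2))
E
```

```text
scene floor z 0.00600220087051649 1317
lid z 0.1 0.1106 131
lid z 0.13 0.1086 133
lid z 0.16 0.1067 153
lid z 0.19 0.0811 66
lid top 0.21431800984334023
slot 122 ((0.3994726538658142, 0.15102392435073853), (0.11536335200071335, 0.038833893835544586), 70.64532470703125) [0.38224557 0.1130188  0.04073762]
190.13934426229508 222.3360655737705
top floor z 0.006454310254482893 1144
lid z 0.1 None 0
lid z 0.13 None 0
lid z 0.16 None 0
lid z 0.19 0.0908 198
lid top 0.21532287473359732
slot 75 ((0.3887268304824829, 0.11578461527824402), (0.04051206260919571, 0.0353454165160656), 89.72162628173828) [0.38723973 0.1148768  0.05118141]
209.68 240.34666666666666
```

View pics/slot_top.png

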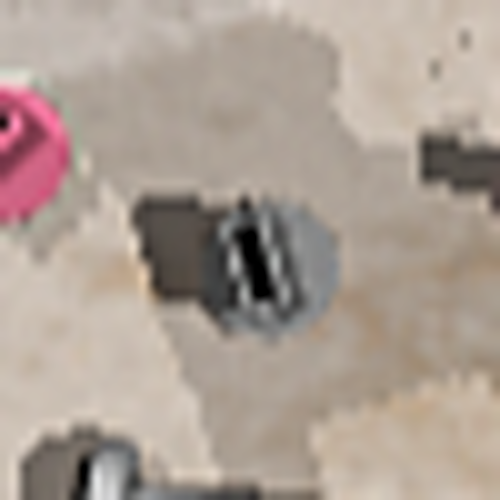

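```bash
python3 -m crank '[[0.02,0,-0.04,0,0],[0.02,0,-0.048,0.005,0],[0.02,0.01,-0.048,0.006,0],[0.02,0.02,-0.048,0.006,0],[0.02,0.02,-0.048,0.006,0]]' 70; python3 -m crank '[[0.02,0.02,-0.048,0.006,0],[0.02,0.02,-0.04,0.005,0],[0.02,0.02,0,0,0],[0.02,0,0,0,0],[0.02,0,0,0,0]]' 70; python3 -c "
from h import *
plan(.5941,-.0516,.03,85.3)"
```

```text
t: 34.8
tcp_pos: [0.5839, 0.0583, 0.1952]
tool_rot: [0.03, 0.707, -0.029, 0.706]
force: [0.8, 0.1, -1.6]
finger_gap: 0.308
t: 35.3
tcp_pos: [0.5874, -0.026, 0.1368]
tool_rot: [0.03, 0.708, -0.029, 0.705]
force: [0.8, -0.5, -0.4]
finger_gap: 0.313
t 35.3 tcp [ 0.5874 -0.026   0.1368] yang 85.2 tilt 0.23 q [-0.234  0.601  1.61   0.     0.934 -1.722] F [ 0.8 -0.5 -0.4] gap 0.0267
tool shift now [ 0.1067 -0.025   0.0092]
yaw needed (about tool x) -0.0017  alt 3.1399
shift after yaw [ 0.1067 -0.025   0.0092]
```

```bash
python3 -m crank '[[0.02,0.015,-0.025,0.009,0],[0.02,0.02,0,0,0],[0.02,0.02,0,0,0],[0.02,0.02,0,0,0],[0.02,0,0,0,0]]' 70; python3 -m crank '[[0.02,0,0,0,0]]'; python3 -c "
from h import *
plan(.5941,-.0516,.03,85.3)
for n in ('scene','top'):
  s=shot(n,n+'18.png')
  im=s['image']; im=im[120:270,210:360] if n=='scene' else im[130:230,200:320]
  cv2.imwrite('pics/'+n+'18z.png',cv2.resize(im,None,fx=4,fy=4))"
```

```text
t: 35.8
tcp_pos: [0.5941, -0.0505, 0.0617]
tool_rot: [0.029, 0.708, -0.029, 0.705]
force: [-0.4, 0.2, -0.6]
finger_gap: 0.305
t: 35.9
tcp_pos: [0.596, -0.0513, 0.0639]
tool_rot: [0.029, 0.706, -0.029, 0.707]
force: [0.5, -0.6, -1.1]
finger_gap: 0.31
t 35.9 tcp [ 0.596  -0.0513  0.0639] yang 85.3 tilt 0.04 q [-0.272  0.72   1.626  0.     0.795 -1.761] F [ 0.5 -0.6 -1.1] gap 0.0264
tool shift now [ 0.0339 -0.0005 -0.0019]
yaw needed (about tool x) -0.0  alt 3.1416
shift after yaw [ 0.0339 -0.0005 -0.0019]
```

View pics/scene18z.png

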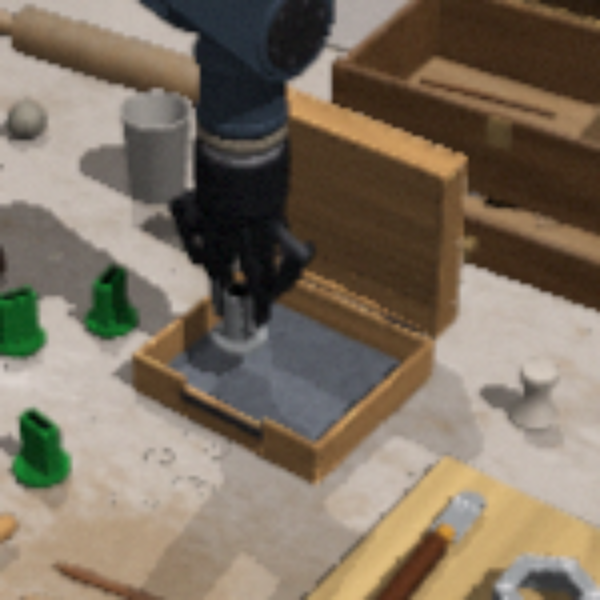

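```bash
python3 -m crank '[[0.02,0.015,0,-0.001,0],[0.02,0.012,0,0,0],[0.02,0.003,0,0,0],[0.02,0,0,0,0],[0.02,0,0,0,0]]' 70; python3 -c "
from h import *
plan(.5941,-.0516,.03,85.3)"; python3 -m crank '[[0.02,0.002,0,0,0],[0.02,0.002,0,0,0],[0.02,0,0,0,0],[0.02,0,0,0,0]]' 70; python3 -c "
from h import *
plan(.5941,-.0516,.03,85.3)"
```

```text
t: 36.5
tcp_pos: [0.595, -0.0522, 0.0336]
tool_rot: [0.03, 0.706, -0.03, 0.707]
force: [-0.8, -0.1, -1.4]
finger_gap: 0.301
t 36.5 tcp [ 0.595  -0.0522  0.0336] yang 85.2 tilt 0.04 q [-0.275  0.768  1.638  0.     0.735 -1.762] F [-0.8 -0.1 -1.4] gap 0.0257
tool shift now [ 0.0035  0.0006 -0.0009]
yaw needed (about tool x) -0.0017  alt 3.1399
shift after yaw [ 0.0035  0.0006 -0.0009]
t: 36.9
tcp_pos: [0.5945, -0.0521, 0.0292]
tool_rot: [0.03, 0.707, -0.03, 0.706]
force: [0.9, -0.6, -0.9]
finger_gap: 0.308
t 36.9 tcp [ 0.5945 -0.0521  0.0292] yang 85.2 tilt 0.0 q [-0.275  0.775  1.64   0.     0.727 -1.762] F [ 0.9 -0.6 -0.9] gap 0.0263
tool shift now [-0.0008  0.0005 -0.0005]
yaw needed (about tool x) -0.0017  alt 3.1399
shift after yaw [-0.0008  0.0005 -0.0005]
```

```bash
python3 -m crank '[[0.02,0.001,0,0,0],[0.02,0.001,0,0,0],[0.02,0,0,0,0]]' 70; python3 -c "
from h import *
plan(.5941,-.0516,.03,85.3)"
```

```text
t: 37.2
tcp_pos: [0.5947, -0.0522, 0.0289]
tool_rot: [0.029, 0.706, -0.03, 0.707]
force: [-3.5, 1.1, 8.6]
finger_gap: 0.308
t 37.2 tcp [ 0.5947 -0.0522  0.0289] yang 85.21 tilt 0.03 q [-0.275  0.775  1.64  -0.     0.726 -1.762] F [-3.5  1.1  8.6] gap 0.0263
tool shift now [-0.0011  0.0005 -0.0006]
yaw needed (about tool x) -0.0015  alt 3.14
shift after yaw [-0.0011  0.0005 -0.0006]
```

```bash
python3 -m crank '[[0.035,0,0,0,0],[0.042,0,0,0,0],[0.042,0,0,0,0],[0.042,-0.01,0,0,0],[0.042,-0.03,0,0,0]]' 30; python3 -m crank '[[0.042,-0.045,0,0,0],[0.042,-0.045,0,0,0],[0.042,-0.02,0.02,-0.02,0],[0.045,-0.02,0.03,-0.03,0],[0.045,0,0.03,-0.04,0]]'; python3 -c "
from h import *
plan(.388,.1155,.16,109.5)
for n in ('scene','top'):
  s=shot(n,n+'19.png')
  im=s['image']; im=im[120:270,210:360] if n=='scene' else im[130:230,200:320]
  cv2.imwrite('pics/'+n+'19z.png',cv2.resize(im,None,fx=4,fy=4))"
```

```text
t: 37.7
tcp_pos: [0.5923, -0.0516, 0.0653]
tool_rot: [0.03, 0.709, -0.029, 0.704]
force: [-0.5, -0.6, 0.5]
finger_gap: 0.49
t: 38.2
tcp_pos: [0.5144, 0.0351, 0.2007]
tool_rot: [0.03, 0.703, -0.03, 0.71]
force: [1.6, 1.5, 0.5]
finger_gap: 0.529
t 38.2 tcp [0.5144 0.0351 0.2007] yang 85.11 tilt 0.56 q [-0.149  0.42   1.745  0.     0.967 -1.635] F [1.6 1.5 0.5] gap 0.0451
tool shift now [ 0.0394  0.0694 -0.1331]
yaw needed (about tool x) -0.4256  alt 2.716
shift after yaw [ 0.0398  0.118  -0.0927]
```

View pics/scene19z.png

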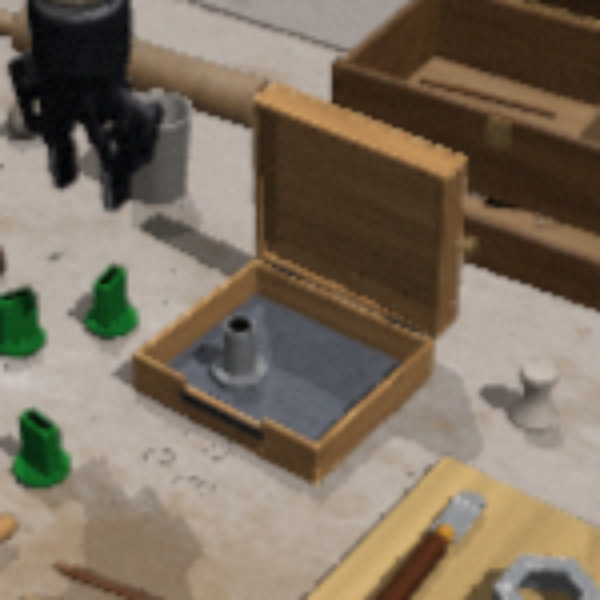

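```bash
python3 -m crank '[[0.045,0,0,0,-0.15],[0.045,0,0,0,-0.15],[0.045,0.01,0.02,-0.02,-0.125],[0.045,0.01,0.035,-0.025,0],[0.045,0.01,0.035,-0.025,0]]'; python3 -m crank '[[0.045,0.01,0.028,-0.022,0],[0.045,0,0,0,0],[0.045,0,0,0,0]]'; python3 -c "
from h import *
plan(.388,.1155,.06,109.5)
for n in ('scene',):
  s=shot(n,n+'20.png')
  im=s['image']; im=im[150:270,140:260]
  cv2.imwrite('pics/'+n+'20z.png',cv2.resize(im,None,fx=5,fy=5))"
```

```text
t: 38.8
tcp_pos: [0.4168, 0.0998, 0.1672]
tool_rot: [-0.12, 0.697, 0.12, 0.697]
force: [0.4, 2.0, 0.7]
finger_gap: 0.525
t: 39.1
tcp_pos: [0.3872, 0.1189, 0.1574]
tool_rot: [-0.121, 0.696, 0.12, 0.697]
force: [0.3, -0.2, 0.2]
finger_gap: 0.524
t 39.1 tcp [0.3872 0.1189 0.1574] yang 109.64 tilt 0.04 q [ 0.02   0.371  2.041 -0.     0.729 -1.893] F [ 0.3 -0.2  0.2] gap 0.0447
tool shift now [ 0.0974 -0.0034 -0.0004]
yaw needed (about tool x) 0.0024  alt -3.1392
shift after yaw [ 0.0974 -0.0034 -0.0004]
```

View pics/scene20z.png

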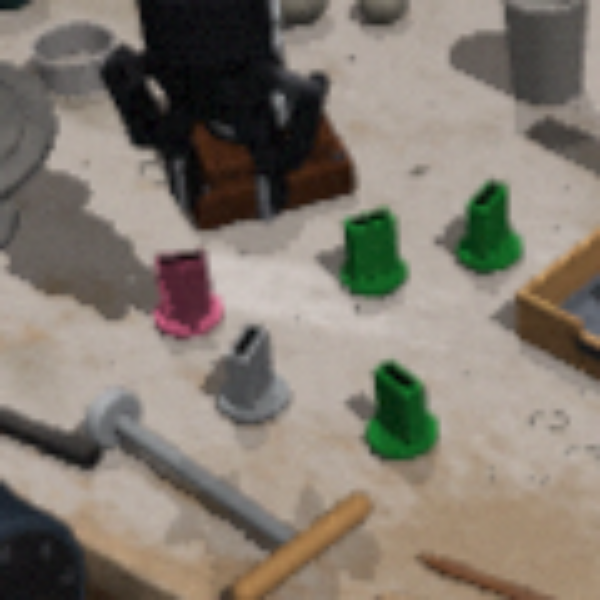

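```bash
python3 - <<'E'
from h import *
for n,f in (('scene','17'),('top','17'),('scene',None)):
    if f: s=dict(np.load(f'pics/{n}{f}.npz'))
    else: s=shot(n)
    w=cloud(s); x,y,z=w[...,0],w[...,1],w[...,2]
    hsv=cv2.cvtColor(s['image'],cv2.COLOR_BGR2HSV)
    r=np.hypot(x-.388,y-.1155)
    for lo,hi in ((.047,.062),(.012,.062),(.005,.012)):
        m=(r<.03)&(z>lo)&(z<hi)
        p=w[m][:,:2].astype(np.float32)
        c,sz,a=cv2.minAreaRect(p); print(n,f,lo,len(p),np.round(c,4),np.round(sz,4),round(a,1),'mean',p.mean(0).round(4))
E
```

```text
scene 17 0.047 51 [0.3856 0.1176] [0.0393 0.0171] 17.9 mean [0.3847 0.1166]
scene 17 0.012 141 [0.3865 0.1162] [0.0414 0.0397] 87.4 mean [0.3821 0.1137]
scene 17 0.005 50 [0.3814 0.1139] [0.0385 0.0427] 47.1 mean [0.3809 0.1105]
top 17 0.047 53 [0.3871 0.1172] [0.0332 0.0156] 15.9 mean [0.3866 0.1173]
top 17 0.012 80 [0.3865 0.1158] [0.0403 0.0403] 1.0 mean [0.3853 0.1169]
top 17 0.005 63 [0.3882 0.1155] [0.0445 0.0461] 49.3 mean [0.3858 0.1148]
scene None 0.047 51 [0.3859 0.1172] [0.035  0.0171] 17.1 mean [0.3847 0.1163]
scene None 0.012 140 [0.384  0.1147] [0.0366 0.0363] 69.5 mean [0.3815 0.1135]
scene None 0.005 58 [0.3843 0.1168] [0.0401 0.049 ] 42.1 mean [0.3826 0.1112]
```

```bash
python3 -m crank '[[0.045,0.03,-0.002,0,0.045],[0.045,0.04,0,0,0],[0.045,0.03,0,0,0],[0.045,0,0,0,0],[0.045,0,0,0,0]]'; python3 -c "
from h import *
plan(.3868,.117,.0235,107)
s=shot('scene')
cv2.imwrite('pics/scene21z.png',cv2.resize(s['image'][180:260,150:250],None,fx=6,fy=6))"
```

```text
t: 39.7
tcp_pos: [0.3889, 0.1162, 0.0571]
tool_rot: [-0.104, 0.699, 0.104, 0.699]
force: [0.9, -0.2, -0.3]
finger_gap: 0.524
t 39.7 tcp [0.3889 0.1162 0.0571] yang 106.91 tilt 0.0 q [ 0.013  0.605  2.115 -0.     0.422 -1.852] F [ 0.9 -0.2 -0.3] gap 0.0447
tool shift now [ 0.0336  0.0013 -0.0018]
yaw needed (about tool x) -0.0015  alt 3.1401
shift after yaw [ 0.0336  0.0013 -0.0018]
```

View pics/scene21z.png

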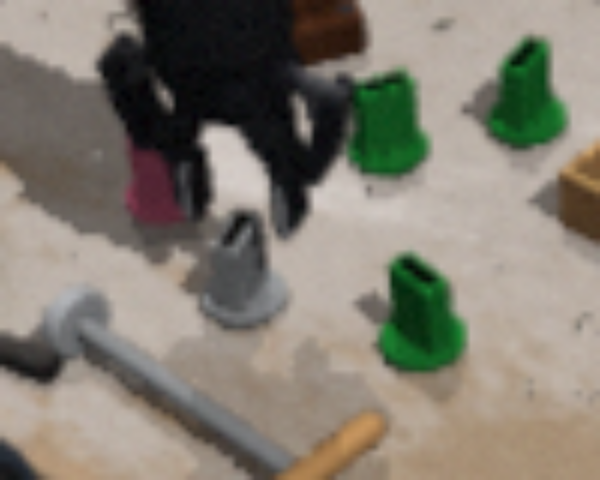

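```bash
python3 -m crank '[[0.045,0.015,0.001,-0.0015,0],[0.045,0.015,0,0,0],[0.045,0.003,0,0,0],[0.045,0,0,0,0]]'; python3 -c "
from h import *
plan(.3868,.117,.0235,107)"; python3 -m crank '[[0.01,0,0,0,0],[0.01,0,0,0,0],[0.01,0,0,0,0],[0.01,0,0,0,0],[0.01,0,0,0,0]]' 40; python3 -c "
from h import *
plan(.3868,.117,.0235,107)"
```

```text
t: 40.15
tcp_pos: [0.387, 0.1172, 0.0252]
tool_rot: [-0.104, 0.699, 0.104, 0.7]
force: [0.3, -0.9, -0.0]
finger_gap: 0.529
t 40.15 tcp [0.387  0.1172 0.0252] yang 106.97 tilt 0.13 q [ 0.016  0.685  2.133 -0.     0.321 -1.851] F [ 0.3 -0.9 -0. ] gap 0.0452
tool shift now [ 0.0016 -0.0001 -0.0003]
yaw needed (about tool x) -0.0006  alt 3.141
shift after yaw [ 0.0016 -0.0001 -0.0003]
t: 40.65
tcp_pos: [0.3867, 0.1173, 0.0251]
tool_rot: [-0.105, 0.699, 0.104, 0.7]
force: [0.2, 0.4, 5.8]
finger_gap: 0.184
t 40.65 tcp [0.3867 0.1173 0.0251] yang 106.98 tilt 0.12 q [ 0.016  0.685  2.134 -0.     0.32  -1.851] F [0.2 0.4 5.8] gap 0.0157
tool shift now [ 0.0016 -0.0003  0.    ]
yaw needed (about tool x) -0.0003  alt 3.1413
shift after yaw [ 0.0016 -0.0003  0.    ]
```

```bash
python3 -m crank '[[0.01,-0.005,0,0,0],[0.01,-0.02,0,0,0],[0.01,-0.04,0,0,0],[0.01,-0.045,0,0,0],[0.01,-0.03,0,0,0]]' 70; python3 -m crank '[[0.01,0,0,0,0.15],[0.01,0,0,0.02,0.15],[0.01,0,0,0.03,0.08],[0.01,0,0,0,0],[0.01,0,0,0,0]]' 70; python3 -c "
from h import *
plan(.5883,-.1214,.15,85.3)
s=shot('scene')
cv2.imwrite('pics/scene22z.png',cv2.resize(s['image'][110:260,150:300],None,fx=4,fy=4))"
```

```text
t: 41.15
tcp_pos: [0.3861, 0.1173, 0.1668]
tool_rot: [-0.105, 0.699, 0.104, 0.7]
force: [0.6, 0.0, -1.8]
finger_gap: 0.176
t: 41.65
tcp_pos: [0.4355, 0.12, 0.1643]
tool_rot: [0.029, 0.707, -0.029, 0.706]
force: [-0.2, 1.0, -0.1]
finger_gap: 0.174
t 41.65 tcp [0.4355 0.12   0.1643] yang 85.23 tilt 0.04 q [ 0.021  0.408  1.924 -0.     0.81  -1.467] F [-0.2  1.  -0.1] gap 0.0149
tool shift now [ 0.0142 -0.2278  0.1723]
yaw needed (about tool x) -0.0012  alt 3.1404
shift after yaw [ 0.0142 -0.2281  0.172 ]
```

View pics/scene22z.png

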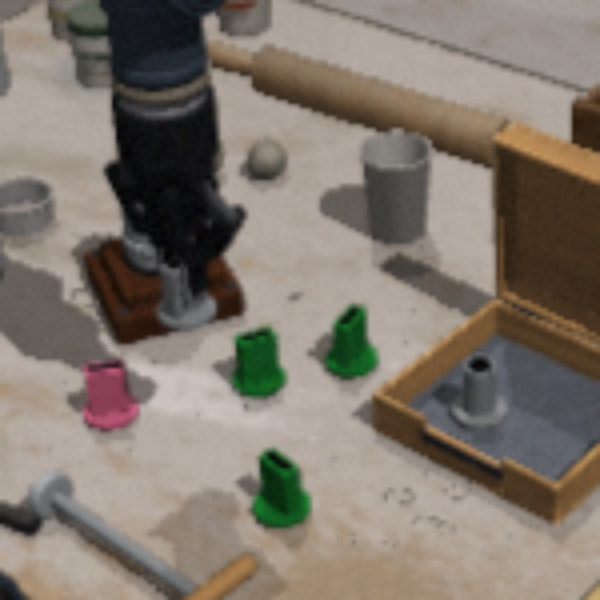

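Slot nozzle held upright; greens/pink undisturbed. On to the case.

```bash
python3 -m crank '[[0.01,0,-0.036,0.028,0],[0.01,0,-0.036,0.028,0],[0.01,0,-0.036,0.028,0],[0.01,0,-0.036,0.028,0],[0.01,0,-0.036,0.028,0]]' 70; python3 -m crank '[[0.01,0,-0.036,0.028,0],[0.01,0,-0.012,0.004,0],[0.01,0,0,0,0],[0.01,0,0,0,0]]' 70; python3 -c "
from h import *
plan(.5883,-.1214,.033,85.3)"
```

```text
t: 42.2
tcp_pos: [0.5592, -0.072, 0.1639]
tool_rot: [0.03, 0.707, -0.029, 0.706]
force: [0.3, 0.0, -0.8]
finger_gap: 0.175
t: 42.6
tcp_pos: [0.5859, -0.1201, 0.1635]
tool_rot: [0.03, 0.708, -0.029, 0.705]
force: [-0.9, 0.6, -1.8]
finger_gap: 0.179
t 42.6 tcp [ 0.5859 -0.1201  0.1635] yang 85.2 tilt 0.25 q [-3.890e-01  5.760e-01  1.563e+00  1.000e-03  1.006e+00 -1.876e+00] F [-0.9  0.6 -1.8] gap 0.0153
tool shift now [ 0.1305 -0.0014  0.003 ]
yaw needed (about tool x) -0.0017  alt 3.1399
shift after yaw [ 0.1305 -0.0014  0.003 ]
```

```bash
python3 -m crank '[[0.01,0.03,-0.001,0.001,0],[0.01,0.04,0,0,0],[0.01,0.03,0,0,0],[0.01,0,0,0,0],[0.01,0,0,0,0]]' 70; python3 -c "
from h import *
plan(.5883,-.1214,.033,85.3)
s=shot('scene')
cv2.imwrite('pics/scene23z.png',cv2.resize(s['image'][120:270,210:360],None,fx=4,fy=4))"
```

```text
t: 43.1
tcp_pos: [0.5881, -0.1208, 0.0643]
tool_rot: [0.029, 0.707, -0.029, 0.706]
force: [0.3, 0.8, -0.6]
finger_gap: 0.174
t 43.1 tcp [ 0.5881 -0.1208  0.0643] yang 85.3 tilt 0.13 q [-0.389  0.722  1.618  0.     0.804 -1.878] F [ 0.3  0.8 -0.6] gap 0.0149
tool shift now [ 0.0313 -0.0006  0.0003]
yaw needed (about tool x) 0.0001  alt -3.1415
shift after yaw [ 0.0313 -0.0006  0.0003]
```

View pics/scene23z.png

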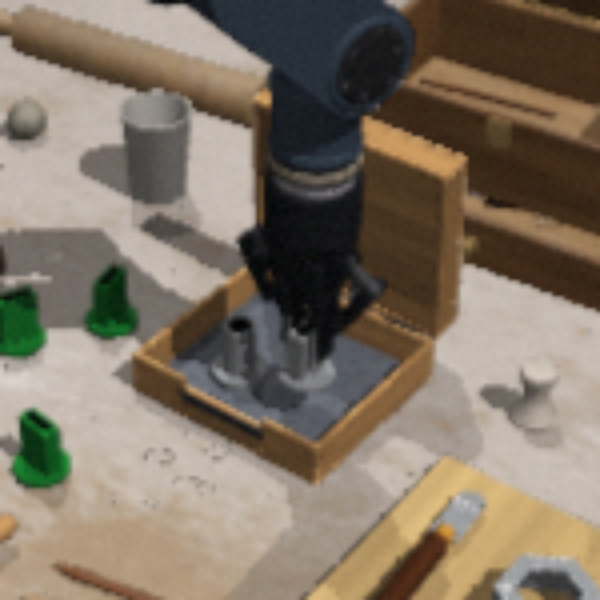

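```bash
python3 -m crank '[[0.01,0,-0.008,0,0],[0.01,0.015,0,0,0],[0.01,0.013,0,0,0],[0.01,0.002,0,0,0],[0.01,0,0,0,0]]' 70; python3 -m crank '[[0.01,0.001,0,0,0],[0.01,0.001,0,0,0],[0.01,0,0,0,0]]'; python3 -c "
from h import *
plan(.5883,-.1214,.033,85.3)"
```

```text
t: 43.65
tcp_pos: [0.5875, -0.1303, 0.033]
tool_rot: [0.03, 0.707, -0.029, 0.706]
force: [-0.1, -0.2, -1.6]
finger_gap: 0.176
t: 43.95
tcp_pos: [0.5885, -0.1306, 0.0323]
tool_rot: [0.03, 0.706, -0.03, 0.707]
force: [0.1, -0.3, -1.0]
finger_gap: 0.176
t 43.95 tcp [ 0.5885 -0.1306  0.0323] yang 85.2 tilt 0.02 q [-0.404  0.774  1.623  0.     0.744 -1.891] F [ 0.1 -0.3 -1. ] gap 0.015
tool shift now [-0.0007  0.0092 -0.001 ]
yaw needed (about tool x) -0.0017  alt 3.1399
shift after yaw [-0.0007  0.0092 -0.001 ]
```

```bash
python3 -m crank '[[0.01,0.001,0,0,0],[0.01,0.001,0,0,0],[0.01,0,0,0,0]]'; python3 -c "
from h import *
plan(.5883,-.1214,.033,85.3)"
```

```text
t: 44.25
tcp_pos: [0.5886, -0.1307, 0.0313]
tool_rot: [0.029, 0.706, -0.03, 0.707]
force: [-0.8, 0.6, 5.4]
finger_gap: 0.173
t 44.25 tcp [ 0.5886 -0.1307  0.0313] yang 85.21 tilt 0.04 q [-0.404  0.776  1.624 -0.     0.741 -1.891] F [-0.8  0.6  5.4] gap 0.0148
tool shift now [-0.0017  0.0092 -0.0011]
yaw needed (about tool x) -0.0016  alt 3.14
shift after yaw [-0.0017  0.0092 -0.0011]
```

```bash
python3 -m crank '[[0.025,0,0,0,0],[0.032,0,0,0,0],[0.032,0,0,0,0],[0.032,-0.01,0,0,0],[0.032,-0.03,0,0,0]]' 30; python3 -m crank '[[0.032,-0.045,0,0,0],[0.032,-0.045,0,-0.02,0],[0.02,-0.045,0,-0.02,0],[0,-0.045,0.01,0,0],[0,0,0.02,0,0]]'; python3 -c "
from h import *
plan(.7556,-.1,.25,85.3)
for n in ('scene','top'):
  s=shot(n,n+'24.png'); np.savez('pics/'+n+'24.npz',**{k:np.array(v) for k,v in s.items()})
  im=s['image'];im=im[120:270,210:360] if n=='scene' else im[90:240,200:350]
  cv2.imwrite('pics/'+n+'24z.png',cv2.resize(im,None,fx=4,fy=4))"
```

```text
t: 44.75
tcp_pos: [0.5863, -0.1298, 0.0684]
tool_rot: [0.03, 0.709, -0.029, 0.704]
force: [0.1, -1.0, -0.1]
finger_gap: 0.378
t: 45.25
tcp_pos: [0.5546, -0.0995, 0.2579]
tool_rot: [0.028, 0.701, -0.032, 0.712]
force: [1.6, -0.1, -0.2]
finger_gap: 0.0
t 45.25 tcp [ 0.5546 -0.0995  0.2579] yang 85.09 tilt 0.9 q [-0.376  0.407  1.569 -0.     1.149 -1.861] F [ 1.6 -0.1 -0.2] gap 0.0
tool shift now [0.0109 0.0168 0.2002]
yaw needed (about tool x) -0.0037  alt 3.1378
shift after yaw [0.0109 0.016  0.2002]
```

View pics/scene24z.png

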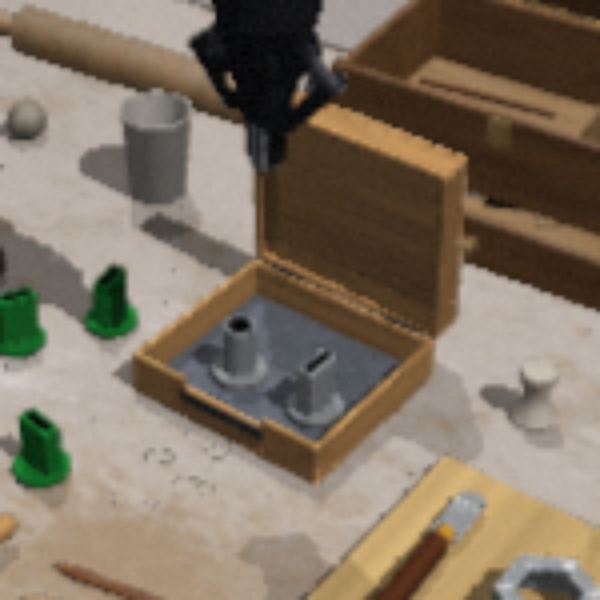

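```bash
python3 -m crank '[[0,0,0.004,0.045,0],[0,0,0.004,0.045,0],[0,0,0.004,0.045,0],[0,0,0.004,0.045,0],[0,0,0,0.025,0]]'; python3 -m crank '[[0,0,0,0,0],[0,0,0,0,0]]'; python3 -c "
from h import *
plan(.7556,-.1,.17,85.3)
for n in ('scene','top'):
  s=shot(n,n+'25.png')
  im=s['image'];im=im[80:230,230:380] if n=='scene' else im[90:240,200:350]
  cv2.imwrite('pics/'+n+'25z.png',cv2.resize(im,None,fx=4,fy=4))"
```

```text
t: 45.85
tcp_pos: [0.7589, -0.0988, 0.2479]
tool_rot: [0.029, 0.707, -0.029, 0.706]
force: [-0.2, -0.9, 0.3]
finger_gap: -0.004
t: 46.05
tcp_pos: [0.7556, -0.0989, 0.2479]
tool_rot: [0.03, 0.708, -0.029, 0.705]
force: [0.4, 0.1, 0.2]
finger_gap: -0.002
t 46.05 tcp [ 0.7556 -0.0989  0.2479] yang 85.2 tilt 0.25 q [-0.276  0.716  1.01  -0.     1.42  -1.763] F [0.4 0.1 0.2] gap -0.0002
tool shift now [ 0.0779 -0.0011  0.0004]
yaw needed (about tool x) -0.0018  alt 3.1398
shift after yaw [ 0.0779 -0.0011  0.0004]
```

View pics/scene25z.png

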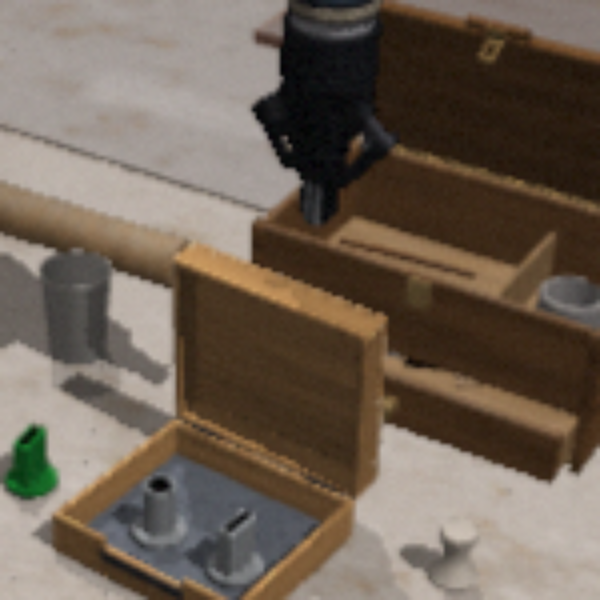

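```bash
python3 -m crank '[[0,0,0,0.006,0],[0,0.02,0,0,0],[0,0.03,0,0,0],[0,0.025,0,0,0],[0,0,0,0,0]]'; python3 -c "
from h import *
plan(.7556,-.1,.17,85.3)
for n in ('scene','top'):
  s=shot(n,n+'26.png')
  im=s['image'];im=im[80:230,230:380] if n=='scene' else im[90:240,200:350]
  cv2.imwrite('pics/'+n+'26z.png',cv2.resize(im,None,fx=4,fy=4))"
```

```text
t: 46.65
tcp_pos: [0.7594, -0.0984, 0.1707]
tool_rot: [0.03, 0.71, -0.029, 0.703]
force: [-0.1, -0.3, 0.4]
finger_gap: 0.0
t 46.65 tcp [ 0.7594 -0.0984  0.1707] yang 85.19 tilt 0.54 q [-0.274  0.789  1.07  -0.     1.291 -1.761] F [-0.1 -0.3  0.4] gap 0.0
tool shift now [ 0.0008 -0.0019 -0.0036]
yaw needed (about tool x) -0.0019  alt 3.1397
shift after yaw [ 0.0008 -0.0019 -0.0036]
```

View pics/scene26z.png

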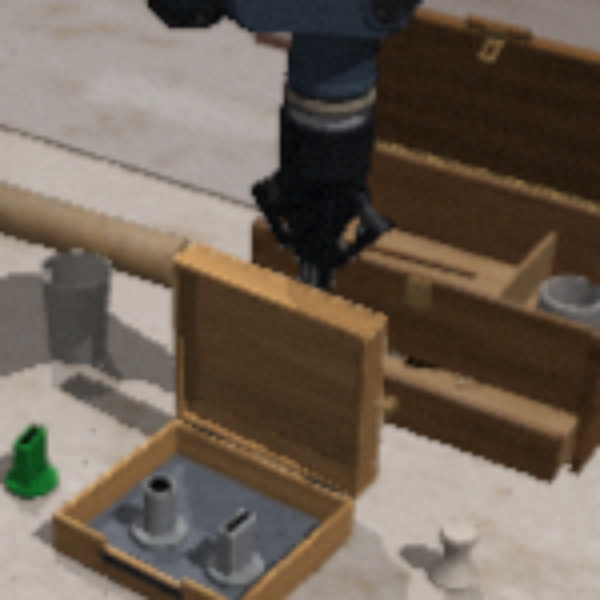

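```bash
python3 -m crank '[[0,0,0,-0.012,0],[0,0,0,-0.015,0],[0,0,0,-0.015,0],[0,0,0,-0.015,0],[0,0,0,-0.015,0]]'; python3 -c "
from h import *
plan(.6,-.088,.17,85.3)"; python3 -m crank '[[0,0,0,-0.015,0],[0,0,0,-0.015,0],[0,0,0,-0.015,0],[0,0,0,-0.015,0],[0,0,0,0,0]]'; python3 -c "
from h import *
plan(.6,-.088,.17,85.3)
for n in ('scene','top'):
  s=shot(n,n+'27.png')
  im=s['image'];im=im[80:230,230:380] if n=='scene' else im[90:240,200:350]
  cv2.imwrite('pics/'+n+'27z.png',cv2.resize(im,None,fx=4,fy=4))"
```

```text
t: 47.25
tcp_pos: [0.6931, -0.0937, 0.1791]
tool_rot: [0.029, 0.704, -0.03, 0.709]
force: [1.2, -0.6, -0.9]
finger_gap: -0.003
t 47.25 tcp [ 0.6931 -0.0937  0.1791] yang 85.2 tilt 0.5 q [-0.294  0.68   1.284  0.     1.169 -1.781] F [ 1.2 -0.6 -0.9] gap -0.0002
tool shift now [ 0.0083 -0.002  -0.0934]
yaw needed (about tool x) -0.0017  alt 3.1399
shift after yaw [ 0.0083 -0.0019 -0.0934]
t: 47.75
tcp_pos: [0.6311, -0.0882, 0.178]
tool_rot: [0.029, 0.705, -0.03, 0.708]
force: [-0.1, -0.0, 0.4]
finger_gap: 0.003
t 47.75 tcp [ 0.6311 -0.0882  0.178 ] yang 85.19 tilt 0.19 q [-0.314  0.603  1.454 -0.     1.082 -1.801] F [-0.1 -0.   0.4] gap 0.0002
tool shift now [ 0.0079 -0.0024 -0.031 ]
yaw needed (about tool x) -0.0018  alt 3.1397
shift after yaw [ 0.0079 -0.0023 -0.031 ]
```

View pics/scene27z.png

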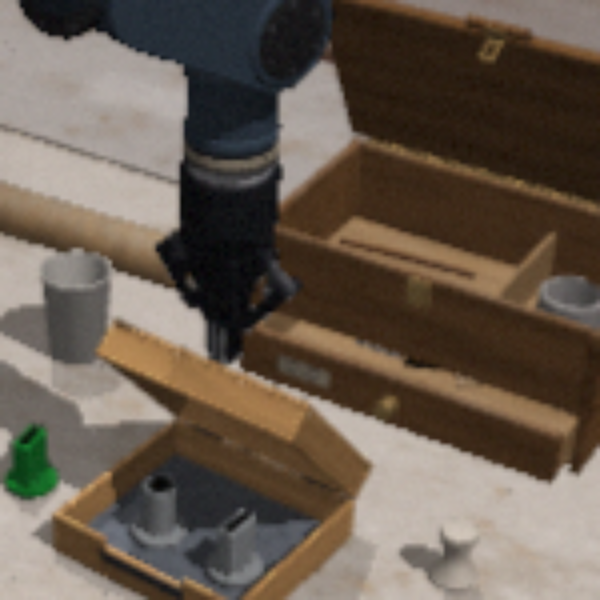

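```bash
python3 -m crank '[[0,0,0,-0.012,0],[0,0.005,0,-0.01,0],[0,0.012,0,0,0],[0,0.012,0,0,0],[0,0,0,0,0]]'; python3 -c "
from h import *
plan(.6,-.088,.074,85.3)"; python3 -m crank '[[0,0.012,0,0,0],[0,0.012,0,0,0],[0,0.012,0,0,0],[0,0.012,0,0,0],[0,0,0,0,0]]'; python3 -c "
from h import *
plan(.6,-.088,.074,85.3)
for n in ('scene','top'):
  s=shot(n,n+'28.png')
  im=s['image'];im=im[120:270,210:360] if n=='scene' else im[90:240,200:350]
  cv2.imwrite('pics/'+n+'28z.png',cv2.resize(im,None,fx=4,fy=4))"
```

```text
t: 48.35
tcp_pos: [0.6088, -0.086, 0.144]
tool_rot: [0.03, 0.708, -0.029, 0.705]
force: [-0.1, -0.8, 0.1]
finger_gap: 0.002
t 48.35 tcp [ 0.6088 -0.086   0.144 ] yang 85.2 tilt 0.18 q [-0.322  0.621  1.535  0.     0.988 -1.809] F [-0.1 -0.8  0.1] gap 0.0002
tool shift now [ 0.07   -0.0028 -0.0084]
yaw needed (about tool x) -0.0017  alt 3.1399
shift after yaw [ 0.07   -0.0028 -0.0084]
t: 48.85
tcp_pos: [0.6076, -0.0857, 0.0956]
tool_rot: [0.03, 0.708, -0.029, 0.705]
force: [0.0, -0.2, 0.1]
finger_gap: -0.0
t 48.85 tcp [ 0.6076 -0.0857  0.0956] yang 85.2 tilt 0.27 q [-0.322  0.688  1.567  0.     0.891 -1.809] F [ 0.  -0.2  0.1] gap -0.0
tool shift now [ 0.0216 -0.003  -0.0073]
yaw needed (about tool x) -0.0017  alt 3.1399
shift after yaw [ 0.0216 -0.003  -0.0073]
```

View pics/scene28z.png

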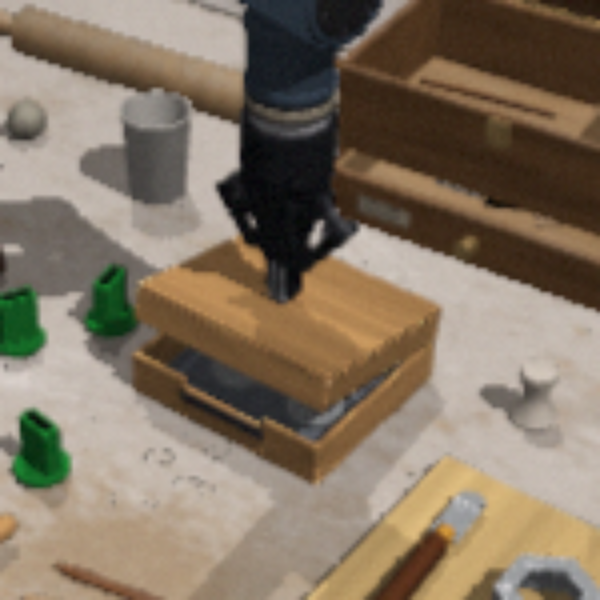

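```bash
python3 -m crank '[[0,-0.025,0,0,0],[0,0,0,-0.048,0],[0,0.012,0,0,0],[0,0.012,0,0,0],[0,0.01,0,0,0]]'; python3 -m crank '[[0,0.005,0,0,0],[0,0.003,0,0,0],[0,0,0,0,0]]'; python3 -c "
from h import *
plan(.56,-.084,.074,85.3)"
```

```text
t: 49.45
tcp_pos: [0.5624, -0.0826, 0.0889]
tool_rot: [0.029, 0.706, -0.03, 0.707]
force: [0.1, 0.0, 0.3]
finger_gap: -0.006
t: 49.75
tcp_pos: [0.5618, -0.0822, 0.0805]
tool_rot: [0.03, 0.707, -0.03, 0.706]
force: [0.0, -0.2, -0.3]
finger_gap: -0.004
t 49.75 tcp [ 0.5618 -0.0822  0.0805] yang 85.21 tilt 0.01 q [-0.342  0.666  1.698  0.     0.778 -1.829] F [ 0.  -0.2 -0.3] gap -0.0003
tool shift now [ 0.0065 -0.0019 -0.0017]
yaw needed (about tool x) -0.0017  alt 3.1399
shift after yaw [ 0.0065 -0.0019 -0.0017]
```

```bash
python3 -m crank '[[0,0.002,0,0,0],[0,0.002,0,0,0],[0,0.002,0,0,0],[0,0,0,0,0]]'; python3 -m crank '[[0,0.001,0,0,0],[0,0.001,0,0,0]]'; python3 -m crank '[[0,0.001,0,0,0],[0,0,0,0,0]]'
```

```text
t: 50.15
tcp_pos: [0.5614, -0.0821, 0.0751]
tool_rot: [0.03, 0.706, -0.03, 0.707]
force: [-0.4, -0.8, -0.0]
finger_gap: 0.002
t: 50.35
tcp_pos: [0.5614, -0.0822, 0.0739]
tool_rot: [0.03, 0.706, -0.03, 0.707]
force: [-1.9, 0.7, 11.9]
finger_gap: 0.001
t: 50.55
tcp_pos: [0.5614, -0.0822, 0.0739]
tool_rot: [0.029, 0.706, -0.03, 0.707]
force: [-3.1, 1.2, 12.3]
finger_gap: -0.003
```

Firm stop at z = 0.0739, matching the 74 mm shut height. Raise and check everything.

```bash
python3 -m crank '[[0,0.001,0,0,0],[0,0,0,0,0],[0,-0.02,0,0,0],[0,-0.05,0,0,0],[0,-0.05,0,0,0]]'; python3 -m crank '[[0,-0.03,0.045,-0.02,0],[0,0,0.045,-0.01,0],[0,0,0.045,0,0],[0,0,0.045,0,0],[0,0,0.045,0,0]]';python3 -m crank '[[0,0,0.045,0,0],[0,0,0.045,0,0],[0,0,0.045,-0.02,0],[0,0,0.045,-0.02,0],[0,0,0,0,0]]'; python3 - <<'E'
from h import *
plan(.56,-.084,.074,85.3)
for n in ('scene','top'):
  s=shot(n,n+'29.png')
  b=dict(np.load(f'pics/{n}0.npz'))
  w=cloud(s);w0=cloud(b)
  for nm,(X,Y,r) in dict(cup=(.316,-.406,.05),beaker=(.778,.168,.055),stamp=(.69,-.28,.04),g1=(.593,.084,.03),g2=(.5295,.134,.03),g3=(.412,.0144,.03),pink=(.424,.211,.03)).items():
    o=[]
    for q in (w0,w):
      m=(np.hypot(q[...,0]-X,q[...,1]-Y)<r)&(q[...,2]>.02)&(q[...,2]<.12); o.append((int(m.sum()),q[m].mean(0).round(4) if m.sum() else None))
    print(n,nm,o)
  x,y,z=w[...,0],w[...,1],w[...,2]; q=w[...,:2]-[.6111,-.0881]; a=q@[.9966,-.0819]; b_=q@[.0819,.9966]
  m=(abs(a)<.075)&(abs(b_)<.085)&(z>.05); A=np.c_[a[m],np.ones(m.sum())]; print(n,'lid slope,z',np.linalg.lstsq(A,z[m],rcond=None)[0])
  m0=(abs(((w0[...,:2]-[.6111,-.0881])@[.9966,-.0819]))<.075)&(abs(((w0[...,:2]-[.6111,-.0881])@[.0819,.9966]))<.085)&(w0[...,2]>.05)
  print('  initially',np.linalg.lstsq(np.c_[((w0[...,:2]-[.6111,-.0881])@[.9966,-.0819])[m0],np.ones(m0.sum())],w0[...,2][m0],rcond=None)[0])
  m=(np.hypot(x-.477,y+.388)<.045)&(z>.03); print('cap',w[m].mean(0),np.percentile(z[m],95))
  m=(np.hypot(x-.385,y-.115)<.2)&(z>.02)
E
```

```text
t: 51.05
tcp_pos: [0.5605, -0.0819, 0.1916]
tool_rot: [0.03, 0.707, -0.029, 0.706]
force: [1.5, 0.8, -0.1]
finger_gap: -0.002
t: 51.55
tcp_pos: [0.5523, 0.1401, 0.2176]
tool_rot: [0.03, 0.706, -0.03, 0.707]
force: [1.6, -0.2, 0.2]
finger_gap: -0.002
t: 52.05
tcp_pos: [0.5246, 0.3267, 0.217]
tool_rot: [0.028, 0.707, -0.026, 0.706]
force: [-0.1, -1.1, 0.9]
finger_gap: 0.002
t 52.05 tcp [0.5246 0.3267 0.217 ] yang 85.6 tilt 0.15 q [ 0.375  0.534  1.466  0.003  1.142 -1.12 ] F [-0.1 -1.1  0.9] gap 0.0001
tool shift now [ 0.142  -0.4071  0.0669]
yaw needed (about tool x) 0.0053  alt -3.1363
shift after yaw [ 0.142  -0.4068  0.0691]
scene cup [(655, array([ 0.3016, -0.4057,  0.0523])), (652, array([ 0.3017, -0.4056,  0.0519]))]
scene beaker [(372, array([0.7856, 0.1644, 0.0664])), (375, array([0.7853, 0.1643, 0.0663]))]
scene stamp [(97, array([ 0.686 , -0.2828,  0.0429])), (97, array([ 0.6861, -0.283 ,  0.0429]))]
scene g1 [(97, array([0.5914, 0.0778, 0.0423])), (96, array([0.5919, 0.0782, 0.0421]))]
scene g2 [(113, array([0.526 , 0.1294, 0.0421])), (113, array([0.5263, 0.1293, 0.0422]))]
[... 392 characters left out ...]
.3001, -0.4133,  0.0546]))]
top beaker [(404, array([0.7934, 0.1691, 0.0629])), (403, array([0.7933, 0.1691, 0.0628]))]
top stamp [(74, array([ 0.6892, -0.2805,  0.0483])), (75, array([ 0.6889, -0.2805,  0.0483]))]
top g1 [(61, array([0.5941, 0.0798, 0.0504])), (60, array([0.5939, 0.0799, 0.0508]))]
top g2 [(69, array([0.5278, 0.1304, 0.0486])), (68, array([0.528 , 0.1304, 0.0488]))]
top g3 [(58, array([0.4123, 0.0151, 0.0515])), (57, array([0.4124, 0.0151, 0.0512]))]
top pink [(70, array([0.4244, 0.2083, 0.0478])), (70, array([0.4246, 0.208 , 0.0477]))]
top lid slope,z [0.00112933 0.07384601]
  initially [-0.00016726  0.07385978]
cap [ 0.4762253  -0.38881648  0.04636535] 0.05186089880174444
```

View pics/scene29.png

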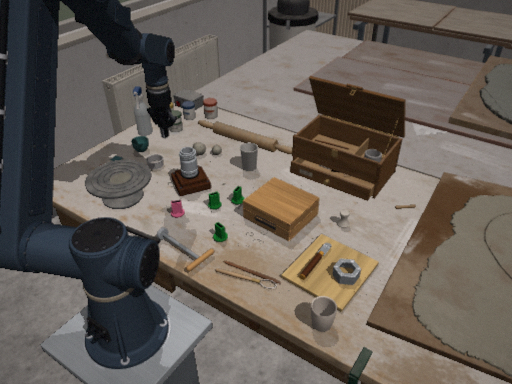

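View pics/top29.png

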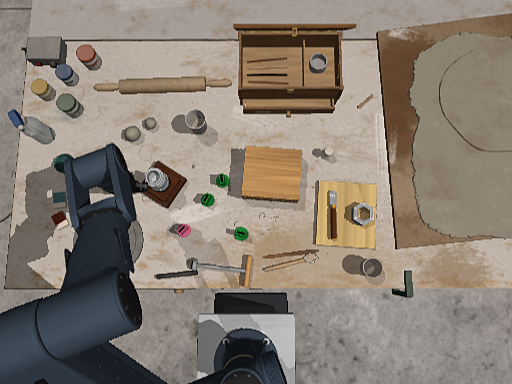

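```bash
python3 -c "
from station import manip
print(manip.sign_off())"
```

```text
the job is handed in; nothing more can be done
None
```

The job is done and handed in at about 52 s, with the arm clear of everything.

**What I did**
- **Lid:** I levered it open with the knife's blade in the notch, pushed it fully back with the knife, and laid the knife flat again in its old place on the ware board.
- **Cap:** I unscrewed it in two grips, about 5.3 rad anticlockwise, rising with the thread. I lifted it over the spout and set it open side down on the bare half of the board.
- **Nozzles:** I stood the fitted nozzle and the slot nozzle upright on the case floor. The slot nozzle was the only loose grey one in view. It had been knocked about 5 cm aside during the run, so I measured it again before gripping it.
- **Closing:** I pulled the lid over and pressed it down until it stopped.

**Last checks**
- **Lid:** it stopped firmly at 73.9 mm with 12 N on it. Its height and slope in the cameras match the first pictures to within 0.1 degree.
- **Nozzles:** both stood upright in the last picture before the lid closed; I could not see them after that.
- **Cap and knife:** the cap stands on the board at about the expected 47 mm height. The knife looks flat beside it.
- **Bystanders and look-alikes:** the cup, beaker, stamp and the green and pink look-alikes are within 0.5 mm of where they started, which is measurement noise.

No check failed. Two readings differed slightly. The cap lay about 2 mm from my camera estimate, so I re-centred on it by feel. After the first grip it showed 3 to 4 mm of rise instead of 4.7 mm, but it came off freely with no sign of force on the thread.

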